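# Square a primed plate into the spraying jig and shut the mask

### The job

The freshly primed plate lies loose and crooked on the spraying jig: take the pusher from the tool block and with its nib gently nudge the plate, first flat against the long back stop and then along that stop until it also bears on the short end stop, pressing it home on each stop with only a light push (primer chips) and never letting the fingers touch it. Then stand the pusher back in its hole, fully down, and fold the hinged mask down over the plate until it is fully shut. Leave the other things on the desk where they are.

Things in the scene. Friction and masses are not known exactly. Their poses are not given: they have to be found in the camera images.
- jig: flat aluminium spraying jig, a 150 x 150 mm plate whose flat top is 10 mm above the desk, fixed to the desk (place and yaw vary). Origin: centre of its underside, on the desk; x points away from the robot towards the mask's hinge, y to the left along the long stop, z up
- back_stop: long steel stop bar fixed on the jig, 88 mm along y, 10 mm wide, 7 mm high above the jig's top. Origin: on the jig's top at the middle of its working face, which is at x = +30 mm in the jig's frame and faces -x; bar spans y = -50 to +38 mm there
- end_stop: short steel stop bar fixed on the jig, 56 mm along x, 10 mm wide, 7 mm high, square to the long one. Origin: on the jig's top at the middle of its working face, which is at y = -55 mm in the jig's frame and faces +y; bar spans x = -36 to +20 mm there
- plate: flat grey primed metal plate, 50 (x) x 80 (y) x 5 (z) mm, 40 to 85 g, lying loose on the jig's top 10 to 22 mm short of home in x and y, turned up to 0.2 rad. Origin: centre of its underside; axes as the jig's when it is home, where its origin is at x = +5, y = -15, z = +10 mm in the jig's frame
- plate_corner (a point): corner of the plate that belongs in the jig's corner: plate frame x = +25, y = -40 mm, half height; home at x = +30, y = -55 mm in the jig's frame
- plate_back_left (a point): other end of the plate's long back edge: plate frame x = +25, y = +40 mm; home at x = +30, y = +25 mm in the jig's frame. Friction is about 0.6 and sliding takes under 1 N; a crooked plate that touches the back stop with one corner can jam when pushed opposite that corner, and turns flat when pushed nearer its lagging end
- plate_front_right (a point): near end of the plate's short right edge: plate frame x = -25, y = -40 mm; home at x = -20, y = -55 mm in the jig's frame
- pusher: pusher tool, 105 mm long, 60 g, standing upright in the tool block. Its cranked steel nib is a round rod 6 mm thick whose last 15 mm run parallel to the handle, 4 mm off the handle's axis, flat at the end. The nib is clamped at any angle in its chuck: on which side it stands differs each time and is not in this pose. Origin: on the handle's axis, level with the nib's end; z runs up the handle
- pusher_grip (a point): point to grip on the pusher's square dark wooden handle, on its axis, 66 mm above the nib's end. The handle is 14 x 14 mm, x and y square to its flats, from 40 to 98 mm above the nib's end; below it a brass guard disc 28 mm in diameter, 36 to 40 mm above the nib's end
- tool_block: light wooden tool block 56 (x) x 90 (y) x 41 (z) mm, fixed to the desk, with one large hole and three small empty ones. Origin: centre of its underside
- hole (a point): mouth of the large hole, at the block's top (41 mm above the desk): 22 mm in diameter, 37 mm deep. With the pusher home its guard disc rests on the block, the nib's end 36 mm below this point
- mask (a joint): hinge angle of the mask, a dark steel stencil sheet 3 mm thick: 0 = fully shut, flat over the plate (sheet 17 to 20 mm above the desk); starts at 1.68 to 1.85 rad, standing up, leaning a little away from the robot. The stiff hinge (0.09 N m) stays where it is left. Lips 6 mm deep under the sheet go round the plate's near and left edges with 2.5 mm to spare: it shuts only over a plate that is home
- mask_hinge (a point): point on the mask's hinge axis, 18.5 mm above the desk, at x = +62, y = -15 mm in the jig's frame; the axis runs along the jig's y
- mask_tab (a point): centre of the finger tab, 30 mm wide, on the free edge of the mask, on its outer face (upper when shut), 120 mm from the hinge axis; the tab runs from 102 to 128 mm from the axis, and the sheet reaches 51 mm to either side of the tab's middle
- dropper_bottle: white dropper bottle with a red cap, 29 x 29 x 88 mm, standing on the desk; leave it. Origin: centre of its underside
- tweezers: steel tweezers lying flat, 12 x 118 x 5 mm; leave them. Origin: centre of the underside
- brush: paint brush with a red handle lying on the desk, 7 x 152 x 7 mm; leave it. Origin: centre of its underside
- side_cutter: side cutters with red handles lying flat, 47 x 126 x 12 mm; leave them. Origin: centre of the underside
- model_part: small painted orange model part, 18 x 42 x 11 mm, on the desk; leave it. Origin: centre of its underside
Mind the look-alikes: they are no part of the job. Of the things that look like the plate, the larger one is meant.

How it is judged:
By the outcome, as a careful person would: the job done as asked, in the order asked, and still so for the second after the job is handed in, with the robot touching nothing.
It also fails if it takes over 72 s, if anything falls off the work surface, if the arm or the gripper's body presses on something with over 40 N, if the wrist force passes 120 N, or if a joint passes its speed limit or range.

### The arm

A 7-joint arm with a two-finger parallel gripper is mounted at the origin on a cart in front of the work surface, level with it; the furniture and walls round the work are solid. World frame = base frame: x ahead of the robot, y to its left, z up, the work surface at z = 0. Lengths are in m, angles in rad, forces in N, time in s.
With the tool pointing down it reaches from about 0.35 to 0.9 m from the base axis. Payload 7.2 kg.
Tool frame: the origin (TCP) lies at the centre of the arm's flange, where the gripper is bolted on; the fingertips stand 173 mm ahead of it and the grasp point (between the pads) lies 155 mm ahead of it; x points along the fingers, y is the direction in which the jaws open and shut, and the axes are right-handed (so a half turn about x gives the same grasp; the last joint's range is limited). The gripper opens to 85 mm and grips with 20 to 120 N. Pads are 22 mm wide; open, the fingers measure 114 mm over their backs; the gripper's body (76 mm by 85 mm) begins 54 mm behind the grasp point. The pads swing forward as they close: fully open they stand 13 mm farther back than shut.
Start: joints at [1.039, 0.411, -0.013, 1.596, 0.006, 1.134, -0.082], TCP at [0.28, -0.559, 0.405] pointing down, gripper open.
Joint ranges: [-2.95, 2.95], [-0.29, 1.99], [-1.47, 1.44], [0.14, 2.54], [-1.03, 4.17], [0.13, 1.85], [-2.86, 2.86]. Speed limits (rad/s): [2.39, 2.39, 3.01, 3.01, 3.14, 3.14, 3.14].

### API

Orientations are given as a unit quaternion [w, x, y, z].
In Python, from cell import sense, grab_frame, finish_job, look_for, pinpoint gives the robot as it stands. The module is installed in compiled form; this text tells all that it offers.
- The arm moves only by the tool carry_out, never from a script. Its argument "targets" is a list of rows, each an object of numbers: "x", "y", "z": the shift along the tool's x, y, z in mm; "rx", "ry", "rz": the turn, a rotation vector about the tool's x, y, z in rad. A call has 1 to 8 rows; each row shifts and turns the commanded pose from where the row before left it, along the tool's axes as they then stand; what a row does not reach is not made up. A row lasts 1/12 s, in which the tool goes at most 41.7 mm and 7.16 degrees, less where a joint would pass 70% of its speed; a pose out of reach is approached as far as the arm can. A call with a gripper value outside its range is refused whole. "grip" is the opening, from -1 (shut) to 1 (fully open), set as the call begins (left out, the last holds). The fingers move at their own pace and stop on an object; "newtons" is the grip in N (left out, the last holds). Time passes only in rows, so rows that do not move let the fingers close. It gives the time, the measured TCP pose, the force and the opening at its end, in the units of the state.
- sense(): the state, without advancing time (a new reading comes with each control period).
- grab_frame(name): name is "scene" or "side" or "wrist"; returns a dict with "frame" (480x640x3 uint8, red, green, blue), "fx", "fy", "cx", "cy" (pixels), "extrinsics" (4x4, takes a point from camera to world coordinates). Camera axes: x right, y up, looking along -z (the intrinsics and any distortion apply to the point x, -y, -z); pixel columns grow to the right and rows downward; lengths in m; the calibration is good to about 2 mm. A picture is of the moment at which its call begins. There is no depth.
- finish_job(): hands the job in, once; it reports no verdict.
Trained networks look in the newest picture that a camera, given by its name, has taken for a name from the list of things; names that differ only in an ending like _2 or _b are one class to them, and where a whole thing is asked for, a point or a joint stands for the part that bears it (a point fixed in the world has none). Each returns a list of dicts, best first, with "confidence" (0 to 1); they miss things now and then, are a little off and sometimes report something else, mostly with a low value. They report only what shows in the picture. A call takes as long as a camera call. They do not tell look-alikes from the thing itself.
- look_for(camera, label): "centre" ([x, y, z] in m, in world coordinates, good to about 4 mm: the middle of the surface that is visible of it).
- pinpoint(camera, label): "centre" ([x, y, z] in m, in world coordinates, good to about 4 mm: a listed point, or the origin of a listed thing).
The state is a dict: "time_s": time; "qpos": joint angles; "qd": joint speeds; "joint_torque": joint torques, N m; "tool_pos": TCP position; "eef_rot": TCP orientation; "force": force on the tool from outside, world axes, zero at the start; "torque": the same for the moment, N m; "width": finger opening in m.
Only numpy, scipy, OpenCV 4.12 (cv2) and the standard library are available. Lean on these libraries where they do the work, as an engineer would, in place of code of your own. Each camera call takes 0.05 s, during which the arm holds its last target.

## Working session

There is one attempt and no reset: what is moved stays moved. The work goes in short steps, Python scripts to look and compute and a tool call to move; the robot and the scene stay as the last step left them, time stands still between calls to the robot, and variables do not carry over. Pictures are saved under pics/ and viewed, and the job is handed in when it is done.

Besides the shell and the picture viewer there is one more tool, called after "Request:" as name([rows], argument=value, ...), one row to a line, values as JSON. carry_out: Moves the arm, as the interface text tells. Its arguments: {"type":"object","properties":{"targets":{"type":"array","items":{"type":"object","properties":{"x":{"type":"number"},"y":{"type":"number"},"z":{"type":"number"},"rx":{"type":"number"},"ry":{"type":"number"},"rz":{"type":"number"}}}},"grip":{"type":"number"},"newtons":{"type":"number"}},"required":["targets"]}

```bash
mkdir -p pics; ls
cat > h.py <<'E'
import numpy as np, cv2
from cell import sense, grab_frame, finish_job, look_for, pinpoint
from scipy.spatial.transform import Rotation as R
def save(n,f): cv2.imwrite('pics/'+n+'.png',cv2.cvtColor(f['frame'],cv2.COLOR_RGB2BGR))
def proj(f,p):
    E=np.array(f['extrinsics']); q=np.linalg.inv(E)@np.append(p,1); x,y,z=q[0],-q[1],-q[2]
    return f['fx']*x/z+f['cx'], f['fy']*y/z+f['cy']
def ray(f,u,v,z):
    E=np.array(f['extrinsics']); d=E[:3,:3]@np.array([(u-f['cx'])/f['fx'],-(v-f['cy'])/f['fy'],-1]); o=E[:3,3]
    return o+d*(z-o[2])/d[2]
E
python3 - <<'E'
from h import *
s=sense()
for k in s: print(k,np.round(s[k],3))
for c in ['scene','side','wrist']:
    f=grab_frame(c); save(c+'0',f); print(c,{k:np.round(f[k],3).tolist() for k in f if k!='frame'})
E
```

```text
pics
time_s 0.0
qpos [ 1.039  0.412 -0.013  1.597  0.006  1.134 -0.082]
qd [-0.002 -0.    -0.     0.002 -0.     0.     0.   ]
joint_torque [-0.0000e+00 -6.0062e+01  6.8200e-01 -2.9940e+01  1.4000e-02  1.1000e-02
 -0.0000e+00]
tool_pos [ 0.279 -0.559  0.404]
eef_rot [-0.162 -0.688 -0.163  0.688]
force [-0.342  0.889 -0.13 ]
torque [-0.03  -0.013  0.002]
width 0.085
scene {'fx': 537.014, 'fy': 537.014, 'cx': 320.037, 'cy': 240.932, 'extrinsics': [[-0.614, 0.569, -0.547, -0.158], [-0.789, -0.435, 0.433, 0.614], [0.009, 0.698, 0.716, 0.949], [0.0, 0.0, 0.0, 1.0]]}
side {'fx': 571.423, 'fy': 571.423, 'cx': 318.267, 'cy': 237.129, 'extrinsics': [[-0.985, 0.08, -0.156, 0.291], [-0.175, -0.44, 0.881, 1.26], [0.002, 0.894, 0.447, 0.665], [0.0, 0.0, 0.0, 1.0]]}
wrist {'fx': 333.032, 'fy': 333.032, 'cx': 321.878, 'cy': 244.467, 'extrinsics': [[0.447, 0.861, 0.243, 0.341], [-0.895, 0.431, 0.12, -0.529], [-0.001, -0.271, 0.963, 0.373], [0.0, 0.0, 0.0, 1.0]]}
```

View pics/scene0.png

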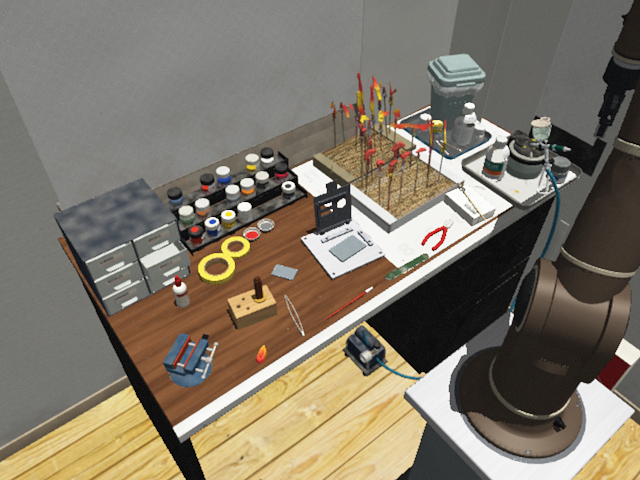

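View pics/side0.png

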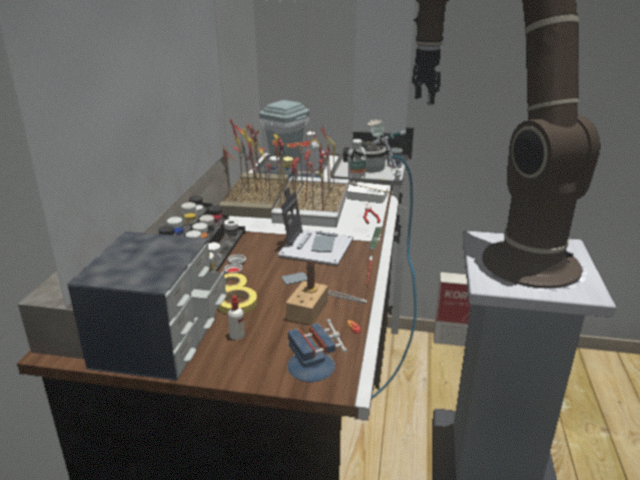

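View pics/wrist0.png

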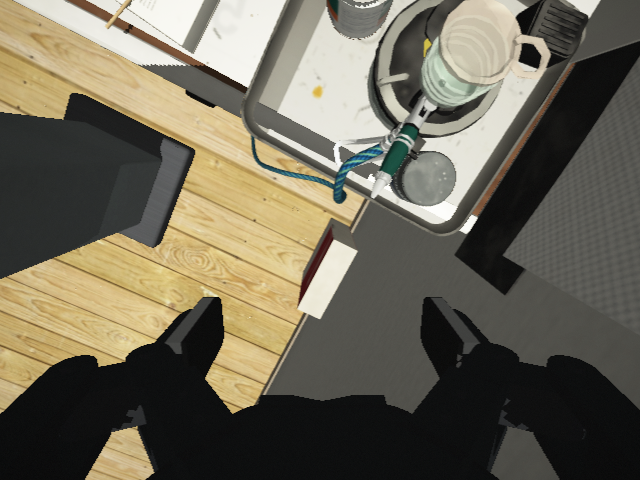

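Run:
```python
from h import *
for l in ['jig','back_stop','end_stop','plate','plate_corner','plate_back_left','plate_front_right','pusher','pusher_grip','tool_block','hole','mask_hinge','mask_tab','model_part','dropper_bottle','tweezers','brush','side_cutter']:
    for c in ['scene','side']:
        try: print(l,c,[(np.round(d['centre'],3).tolist(),round(d['confidence'],2)) for d in pinpoint(c,l)])
        except Exception as e: print(l,c,e)
```

```text
jig scene [([0.517, 0.015, -0.004], 0.84)]
jig side [([0.516, 0.017, -0.002], 0.7)]
back_stop scene [([0.578, -0.014, 0.02], 0.59), ([0.545, 0.003, 0.011], 0.55)]
back_stop side [([0.48, -0.034, 0.018], 0.55), ([0.544, 0.006, 0.01], 0.43)]
end_stop scene [([0.499, -0.037, 0.008], 0.62)]
end_stop side [([0.503, -0.041, 0.01], 0.63)]
plate scene [([0.498, 0.011, 0.009], 0.86), ([0.536, 0.172, 0.001], 0.76), ([0.528, -0.026, 0.012], 0.46)]
plate side [([0.498, 0.01, 0.009], 0.82), ([0.537, 0.176, -0.003], 0.47)]
plate_corner scene [([0.552, 0.197, 0.002], 0.8), ([0.528, -0.026, 0.012], 0.69), ([0.488, 0.289, -0.003], 0.44)]
plate_corner side [([0.526, -0.029, 0.015], 0.78), ([0.557, 0.201, 0.003], 0.73)]
plate_back_left scene [([0.522, 0.057, 0.014], 0.97), ([0.507, 0.17, 0.003], 0.49)]
plate_back_left side [([0.52, 0.057, 0.01], 0.6), ([0.507, 0.17, 0.002], 0.59), ([0.479, 0.271, 0.073], 0.26), ([0.595, -0.015, 0.136], 0.2)]
plate_front_right scene [([0.477, -0.033, 0.014], 0.66), ([0.573, 0.171, 0.0], 0.53)]
plate_front_right side []
pusher scene [([0.5, -0.04, 0.008], 0.75), ([0.427,
[... 658 characters left out ...]
 0.137], 0.89)]
mask_tab side [([0.593, -0.014, 0.136], 0.96)]
model_part scene [([0.391, 0.336, -0.004], 0.64), ([0.485, 0.276, 0.043], 0.35)]
model_part side [([0.382, 0.335, -0.001], 0.64), ([0.478, 0.272, 0.072], 0.17)]
dropper_bottle scene [([0.606, 0.399, -0.001], 0.65), ([0.486, 0.276, 0.066], 0.18)]
dropper_bottle side [([0.606, 0.397, -0.0], 0.75)]
tweezers scene [([0.405, -0.206, -0.001], 0.5), ([0.5, 0.009, 0.009], 0.37)]
tweezers side [([0.423, 0.227, -0.001], 0.5)]
brush scene [([0.378, 0.101, 0.001], 0.66), ([0.601, 0.4, -0.002], 0.63)]
brush side [([0.373, 0.099, 0.001], 0.46)]
side_cutter scene [([0.408, -0.204, 0.001], 0.62)]
side_cutter side [([0.406, -0.213, 0.003], 0.51)]
```

Run:
```python
from h import *
a=cv2.imread('pics/scene0.png')
c=a[180:340,215:415]; cv2.imwrite('pics/crop0.png',cv2.resize(c,None,fx=4,fy=3.75,interpolation=cv2.INTER_CUBIC))
s=sense(); r=R.from_quat(np.array(s['eef_rot'])[[1,2,3,0]]); print(r.as_matrix().round(3))
```

```text
[[ 0.     0.447 -0.894]
 [-0.    -0.894 -0.447]
 [-1.     0.     0.   ]]
```

View pics/crop0.png

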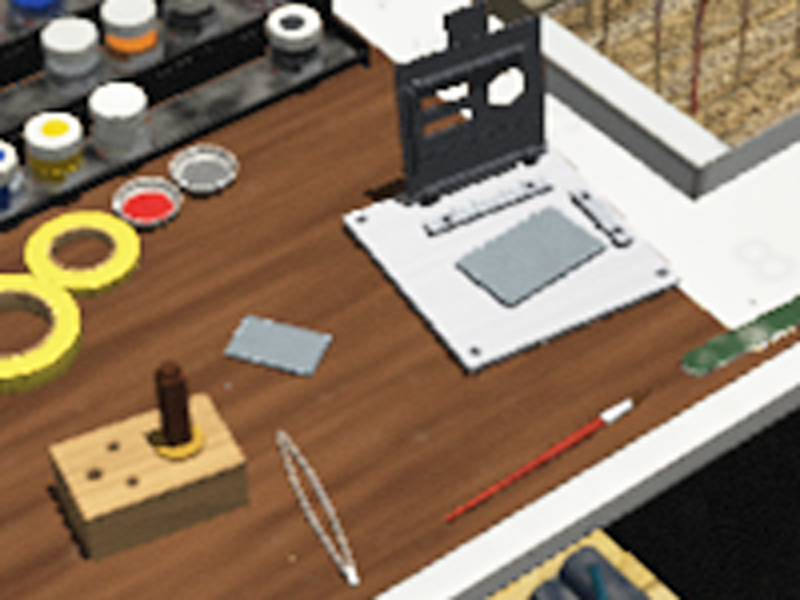

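```bash
cat >> h.py <<'E'
def Rdown(yaw): # tool x down, -tool z heading at yaw
    c,s=np.cos(yaw),np.sin(yaw)
    z=np.array([-c,-s,0]); x=np.array([0,0,-1.]); y=np.cross(z,x)
    return R.from_matrix(np.c_[x,y,z])
def plan(p,yaw,n,p0=None,yaw0=None):
    s=sense(); r=R.from_quat(np.array(s['eef_rot'])[[1,2,3,0]])
    a=np.array(s['tool_pos']); m=r.as_matrix(); y0=np.arctan2(-m[1,2],-m[0,2])
    dy=(yaw-y0+np.pi)%(2*np.pi)-np.pi
    d=(np.array(p)-a)/n
    print('t',s['time_s'],'pos',a.round(4),'yaw',round(y0,4),'tilt',m[:,0].round(3),'F',np.round(s['force'],2),'w',round(s['width'],4))
    print('dist/row',np.linalg.norm(d)*1e3,'yaw/row deg',np.degrees(dy/n))
    for i in range(n):
        q=Rdown(y0+dy*i/n).as_matrix().T@d*1e3
        print('  ',dict(x=round(q[0],1),y=round(q[1],1),z=round(q[2],1),rx=round(-dy/n,4)))
E
python3 -c "
from h import *
plan([0.44,0.15,0.40],0,20)"
```

```text
t 1.95 pos [ 0.2796 -0.559   0.4047] yaw 0.4639 tilt [ 0. -0. -1.] F [ 0.27 -1.21  0.58] w 0.0855
dist/row 36.34548907527032 yaw/row deg -1.3288326468538996
   {'x': np.float64(0.2), 'y': np.float64(-28.1), 'z': np.float64(-23.0), 'rx': np.float64(0.0232)}
   {'x': np.float64(0.2), 'y': np.float64(-28.6), 'z': np.float64(-22.4), 'rx': np.float64(0.0232)}
   {'x': np.float64(0.2), 'y': np.float64(-29.2), 'z': np.float64(-21.7), 'rx': np.float64(0.0232)}
   {'x': np.float64(0.2), 'y': np.float64(-29.6), 'z': np.float64(-21.0), 'rx': np.float64(0.0232)}
   {'x': np.float64(0.2), 'y': np.float64(-30.1), 'z': np.float64(-20.3), 'rx': np.float64(0.0232)}
   {'x': np.float64(0.2), 'y': np.float64(-30.6), 'z': np.float64(-19.6), 'rx': np.float64(0.0232)}
   {'x': np.float64(0.2), 'y': np.float64(-31.0), 'z': np.float64(-18.9), 'rx': np.float64(0.0232)}
   {'x': np.float64(0.2), 'y': np.float64(-31.5), 'z': np.float64(-18.2), 'rx': np.float64(0.0232)}
   {'x': np.float64(0.2), 'y': np.float64(-31.9), 'z': np.float64(-17.5), 'rx': np.float64(0.0232)}
   {'x': np.float64(0.2), 'y': np.float64(-
[... 354 characters left out ...]
)}
   {'x': np.float64(0.2), 'y': np.float64(-33.7), 'z': np.float64(-13.6), 'rx': np.float64(0.0232)}
   {'x': np.float64(0.2), 'y': np.float64(-34.0), 'z': np.float64(-12.9), 'rx': np.float64(0.0232)}
   {'x': np.float64(0.2), 'y': np.float64(-34.3), 'z': np.float64(-12.1), 'rx': np.float64(0.0232)}
   {'x': np.float64(0.2), 'y': np.float64(-34.6), 'z': np.float64(-11.3), 'rx': np.float64(0.0232)}
   {'x': np.float64(0.2), 'y': np.float64(-34.8), 'z': np.float64(-10.5), 'rx': np.float64(0.0232)}
   {'x': np.float64(0.2), 'y': np.float64(-35.0), 'z': np.float64(-9.7), 'rx': np.float64(0.0232)}
   {'x': np.float64(0.2), 'y': np.float64(-35.3), 'z': np.float64(-8.8), 'rx': np.float64(0.0232)}
```

Request:
carry_out([
  {"y": -28, "z": -23, "rx": 0.023},
  {"y": -29, "z": -22, "rx": 0.023},
  {"y": -29, "z": -22, "rx": 0.023},
  {"y": -30, "z": -21, "rx": 0.023},
  {"y": -30, "z": -20, "rx": 0.023},
  {"y": -31, "z": -20, "rx": 0.023},
  {"y": -31, "z": -19, "rx": 0.023},
  {"y": -31, "z": -18, "rx": 0.023},
], grip=0)

```text
invalid input at $.targets[0]: expected keys x, y, z, rx, ry, rz
```

Request:
carry_out([
  {"y": -32, "z": -17, "rx": 0.023},
  {"y": -32, "z": -17, "rx": 0.023},
  {"y": -33, "z": -16, "rx": 0.023},
  {"y": -33, "z": -15, "rx": 0.023},
  {"y": -33, "z": -14, "rx": 0.023},
  {"y": -34, "z": -14, "rx": 0.023},
  {"y": -34, "z": -13, "rx": 0.023},
  {"y": -34, "z": -12, "rx": 0.023},
])

```text
invalid input at $.targets[0]: expected keys x, y, z, rx, ry, rz
```

Request:
carry_out([
  {"y": -35, "z": -11, "rx": 0.023},
  {"y": -35, "z": -10, "rx": 0.023},
  {"y": -35, "z": -10, "rx": 0.023},
  {"y": -35, "z": -9, "rx": 0.023},
  {"x": 0},
  {"x": 0},
])

```text
invalid input at $.targets[0]: expected keys x, y, z, rx, ry, rz
```

Run:
```python
from h import *
f=grab_frame('wrist'); save('wrist1',f); np.save('w1ext.npy',f['extrinsics'])
plan([0.44,0.15,0.40],0,1)
for l in ['jig','back_stop','end_stop','plate','plate_corner','plate_back_left','plate_front_right','pusher','pusher_grip','tool_block','hole','mask_hinge','mask_tab']:
    print(l,[(np.round(d['centre'],4).tolist(),round(d['confidence'],2)) for d in pinpoint('wrist',l)])
```

```text
t 2.0 pos [ 0.2796 -0.559   0.4047] yaw 0.4638 tilt [ 0. -0. -1.] F [ 0.03 -0.82 -0.09] w 0.0855
dist/row 726.9088147696167 yaw/row deg -26.5756435569196
   {'x': np.float64(4.7), 'y': np.float64(-562.3), 'z': np.float64(-460.6), 'rx': np.float64(0.4638)}
jig []
back_stop []
end_stop []
plate []
plate_corner []
plate_back_left []
plate_front_right []
pusher []
pusher_grip []
tool_block []
hole []
mask_hinge []
mask_tab []
```

View pics/wrist1.png

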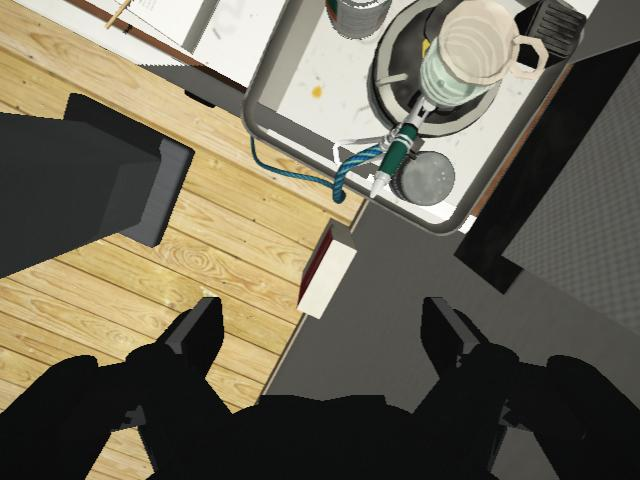

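Request:
carry_out([
  {"x": 0, "y": -28, "z": -23, "rx": 0.023, "ry": 0, "rz": 0},
  {"x": 0, "y": -29, "z": -22, "rx": 0.023, "ry": 0, "rz": 0},
  {"x": 0, "y": -29, "z": -22, "rx": 0.023, "ry": 0, "rz": 0},
  {"x": 0, "y": -30, "z": -21, "rx": 0.023, "ry": 0, "rz": 0},
  {"x": 0, "y": -30, "z": -20, "rx": 0.023, "ry": 0, "rz": 0},
  {"x": 0, "y": -31, "z": -20, "rx": 0.023, "ry": 0, "rz": 0},
  {"x": 0, "y": -31, "z": -19, "rx": 0.023, "ry": 0, "rz": 0},
  {"x": 0, "y": -31, "z": -18, "rx": 0.023, "ry": 0, "rz": 0},
], grip=0)

```text
time_s: 3.32
tool_pos: [0.3433, -0.2734, 0.405]
eef_rot: [0.098, 0.7, 0.098, -0.7]
force: [0.5, -0.3, -0.4]
width: 0.0428
```

Request:
carry_out([
  {"x": 0, "y": -32, "z": -17, "rx": 0.023, "ry": 0, "rz": 0},
  {"x": 0, "y": -32, "z": -17, "rx": 0.023, "ry": 0, "rz": 0},
  {"x": 0, "y": -33, "z": -16, "rx": 0.023, "ry": 0, "rz": 0},
  {"x": 0, "y": -33, "z": -15, "rx": 0.023, "ry": 0, "rz": 0},
  {"x": 0, "y": -33, "z": -14, "rx": 0.023, "ry": 0, "rz": 0},
  {"x": 0, "y": -34, "z": -14, "rx": 0.023, "ry": 0, "rz": 0},
  {"x": 0, "y": -34, "z": -13, "rx": 0.023, "ry": 0, "rz": 0},
  {"x": 0, "y": -34, "z": -12, "rx": 0.023, "ry": 0, "rz": 0},
])

```text
time_s: 3.98
tool_pos: [0.4065, 0.0101, 0.4051]
eef_rot: [0.034, 0.707, 0.033, -0.706]
force: [0.8, 0.2, -0.4]
width: 0.0426
```

Request:
carry_out([
  {"x": 0, "y": -35, "z": -11, "rx": 0.023, "ry": 0, "rz": 0},
  {"x": 0, "y": -35, "z": -10, "rx": 0.023, "ry": 0, "rz": 0},
  {"x": 0, "y": -35, "z": -10, "rx": 0.023, "ry": 0, "rz": 0},
  {"x": 0, "y": -35, "z": -9, "rx": 0.023, "ry": 0, "rz": 0},
  {"x": 0, "y": 0, "z": 0, "rx": 0, "ry": 0, "rz": 0},
  {"x": 0, "y": 0, "z": 0, "rx": 0, "ry": 0, "rz": 0},
])

```text
time_s: 4.48
tool_pos: [0.4378, 0.1523, 0.4046]
eef_rot: [-0.003, -0.707, -0.003, 0.707]
force: [-0.7, -0.5, -0.1]
width: 0.0426
```

Run:
```python
from h import *
f=grab_frame('wrist'); save('wrist1',f); np.save('w1ext.npy',f['extrinsics'])
plan([0.44,0.15,0.40],0,1)
for l in ['jig','back_stop','end_stop','plate','plate_corner','plate_back_left','plate_front_right','pusher','pusher_grip','tool_block','hole','mask_hinge','mask_tab']:
    print(l,[(np.round(d['centre'],4).tolist(),round(d['confidence'],2)) for d in pinpoint('wrist',l)])
```

```text
t 4.5333 pos [0.4378 0.1507 0.4044] yaw 0.0057 tilt [-0.001 -0.    -1.   ] F [-0.35  0.18 -0.39] w 0.0429
dist/row 5.012451944866157 yaw/row deg -0.3259668658758685
   {'x': np.float64(4.4), 'y': np.float64(0.7), 'z': np.float64(-2.2), 'rx': np.float64(0.0057)}
jig [([0.5148, 0.0128, -0.0015], 0.74), ([0.4995, 0.0127, 0.0086], 0.65)]
back_stop [([0.5459, 0.0039, 0.0131], 0.72)]
end_stop [([0.4989, -0.0447, 0.0141], 0.92)]
plate [([0.5394, 0.1684, -0.0004], 0.95), ([0.4989, 0.0123, 0.0047], 0.87), ([0.5147, 0.0138, -0.0036], 0.74), ([0.3778, 0.1036, 0.0013], 0.31)]
plate_corner [([0.5277, -0.0289, 0.0095], 0.95), ([0.5503, 0.1992, 0.0036], 0.93)]
plate_back_left [([0.523, 0.0504, 0.0155], 0.92), ([0.5088, 0.1693, 0.0015], 0.84), ([0.579, -0.0094, 0.016], 0.32)]
plate_front_right [([0.5683, 0.175, 0.0045], 0.71), ([0.4795, -0.0347, 0.01], 0.59)]
pusher [([0.4792, 0.2687, 0.006], 0.79), ([0.604, 0.3957, -0.0031], 0.62)]
pusher_grip [([0.4816, 0.2783, 0.074], 0.96)]
tool_block [([0.488, 0.2882, 0.0014], 0.83), ([0.5206, 0.0503, 0.0142], 0.48)]
hole [([0.4828, 0.2728, 0.0407], 0.82)]
mask_hinge [([0.5784, -0.0089, 0.0165], 0.94), ([0.5226, 0.0528, 0.0142], 0.59)]
mask_tab [([0.5456, 0.0045, 0.0117], 0.74), ([0.5003, 0.012, 0.0085], 0.58), ([0.5212, 0.0489, 0.0154], 0.35)]
```

View pics/wrist1.png

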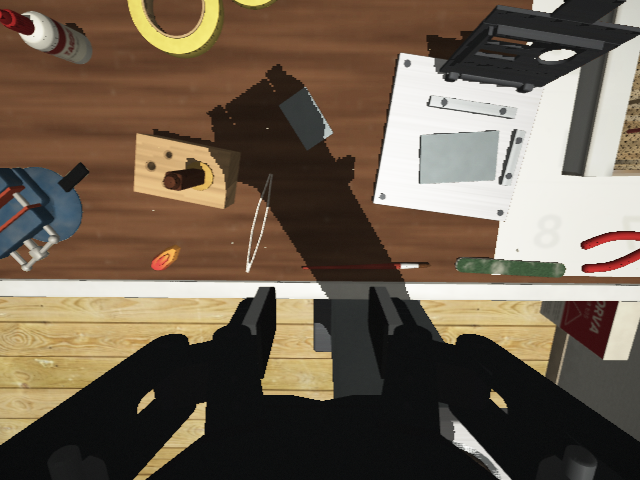

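Run:
```python
from h import *
f=grab_frame('wrist'); a=cv2.imread('pics/wrist1.png')
P={n:ray(f,u,v,z) for n,(u,v,z) in dict(jNL=(375,201,.01),jNR=(506,218,.01),jFL=(401,54,.01),
 bTL=(137,133,.041),bTR=(240,154,.041),bBR=(225,208,.041),bBL=(134,193,.041),
 pFL=(420,134,.015),pFR=(498,131,.015),pNR=(496,180,.015),pNL=(419,182,.015)).items()}
for n in P: print(n,P[n].round(4))
v=P['jNL']-P['jNR']; print('jig len',np.linalg.norm(v),np.degrees(np.arctan2(v[1],v[0]))-90)
v=P['jFL']-P['jNL']; print('jig len',np.linalg.norm(v),np.degrees(np.arctan2(v[1],v[0])))
print('centre',(P['jFL']+P['jNR'])/2)
for a_,b in [('pNL','pNR'),('pFL','pFR')]:
    v=P[a_]-P[b]; print('plate',np.linalg.norm(v),np.degrees(np.arctan2(v[1],v[0]))-90)
for (x0,y0,x1,y1,n) in [(360,20,550,230,'cw1'),(110,110,260,230,'cw2')]:
    c=a[y0:y1,x0:x1]; k=min(800/c.shape[1],600/c.shape[0]); cv2.imwrite(f'pics/{n}.png',cv2.resize(c,None,fx=k,fy=k,interpolation=cv2.INTER_CUBIC)); print(n,k)
```

```text
jNL [0.4542 0.0909 0.01  ]
jNR [ 0.4357 -0.0555  0.01  ]
jFL [0.5984 0.0722 0.01  ]
bTL [0.5226 0.3249 0.041 ]
bTR [0.5037 0.2283 0.041 ]
bBR [0.4511 0.2467 0.041 ]
bBL [0.4659 0.3362 0.041 ]
pFL [0.5238 0.0488 0.015 ]
pFR [ 0.527  -0.0307  0.015 ]
pNR [ 0.4777 -0.0358  0.015 ]
pNL [0.4753 0.0459 0.015 ]
jig len 0.1475974593112979 -7.18365231700777
jig len 0.14538480586063232 -7.4092402594246725
centre [0.51705356 0.00833594 0.01      ]
plate 0.08168207238003959 1.6559167304255595
plate 0.07957569676827661 2.2879179326197914
cw1 2.857142857142857
cw2 5.0
```

View pics/cw1.png

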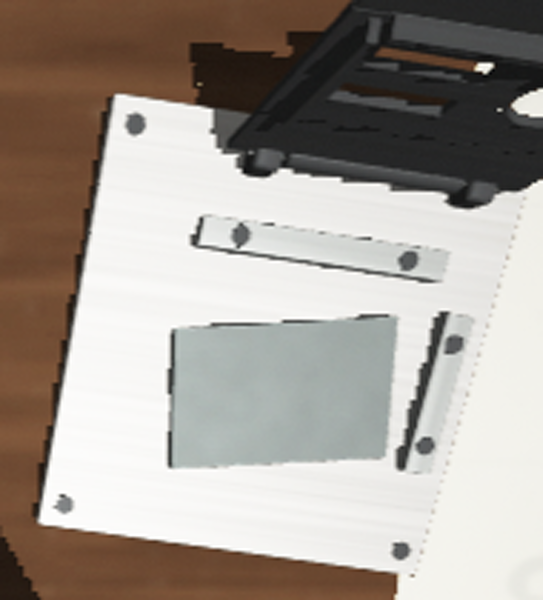

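View pics/cw2.png

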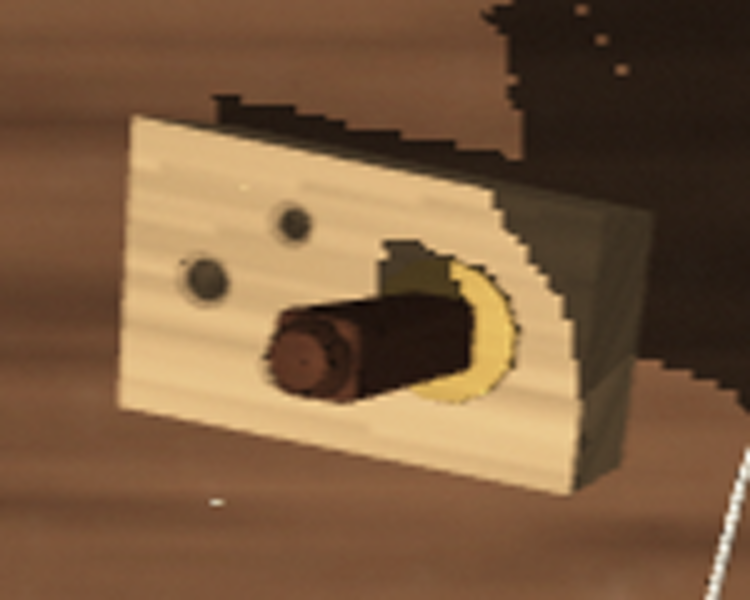

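Request:
carry_out([
  {"x": 0, "y": -30, "z": 8, "rx": 0, "ry": 0, "rz": 0},
  {"x": 0, "y": -31, "z": 9, "rx": 0, "ry": 0, "rz": 0},
  {"x": 0, "y": -31, "z": 9, "rx": 0, "ry": 0, "rz": 0},
  {"x": 0, "y": -31, "z": 9, "rx": 0, "ry": 0, "rz": 0},
  {"x": 0, "y": 0, "z": 0, "rx": 0, "ry": 0, "rz": 0},
  {"x": 0, "y": 0, "z": 0, "rx": 0, "ry": 0, "rz": 0},
])

```text
time_s: 5.73
tool_pos: [0.4016, 0.275, 0.4047]
eef_rot: [-0.003, -0.707, -0.003, 0.707]
force: [0.5, -1.1, -0.5]
width: 0.0425
```

Run:
```python
from h import *
f=grab_frame('wrist'); save('wrist2',f)
plan([0.44,0.15,0.40],0,1)
for l in ['pusher','pusher_grip','tool_block','hole']:
    ps=pinpoint('wrist',l); print(l,[(np.round(d['centre'],4).tolist(),round(d['confidence'],2)) for d in ps])
u,v=map(int,proj(f,[.482,.274,.09])); print(u,v)
a=cv2.imread('pics/wrist2.png'); x0,y0=u-80,max(0,v-60); c=a[y0:y0+120,x0:x0+160]; print(x0,y0)
cv2.imwrite('pics/cw3.png',cv2.resize(c,None,fx=5,fy=5,interpolation=cv2.INTER_CUBIC))
```

```text
t 5.7833 pos [0.4022 0.2736 0.4045] yaw 0.0055 tilt [-0. -0. -1.] F [-0.47  0.2   0.03] w 0.0425
dist/row 129.29876825877983 yaw/row deg -0.3159934719847868
   {'x': np.float64(4.5), 'y': np.float64(123.8), 'z': np.float64(-37.1), 'rx': np.float64(0.0055)}
pusher [([0.4808, 0.2706, 0.005], 0.92)]
pusher_grip [([0.4826, 0.2797, 0.0724], 0.91)]
tool_block [([0.4853, 0.2914, 0.0022], 0.86)]
hole [([0.4853, 0.2722, 0.0408], 0.93), ([0.5474, 0.0057, 0.0123], 0.58)]
322 135
242 75
```

View pics/cw3.png

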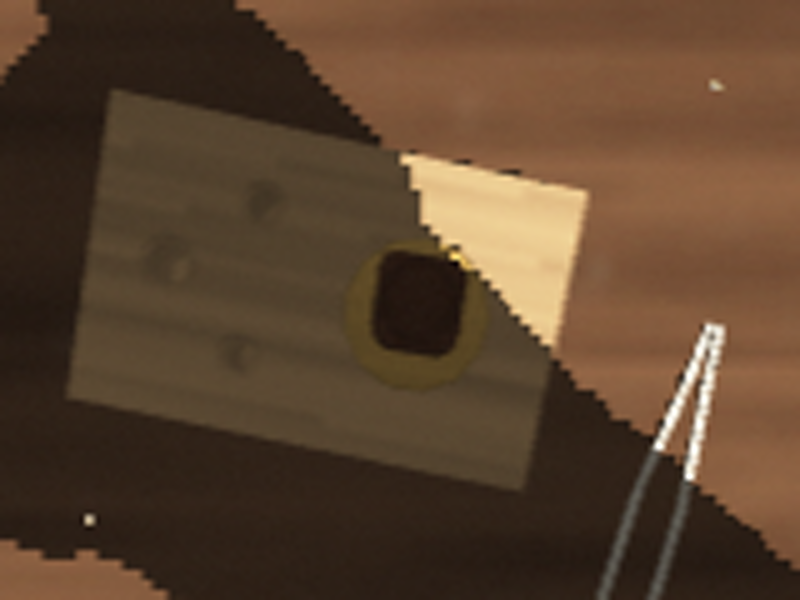

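Run:
```python
from h import *
f=grab_frame('wrist')
def px(a,b): return 242+a/5,75+b/5
def an(v): return np.degrees(np.arctan2(v[1],v[0]))
c=[ray(f,*px(*q),.041) for q in [(112,90),(590,190),(525,492),(67,398)]]
for q in c: print(q.round(4))
print('y-dir yaw',an(c[0]-c[1])-90,an(c[3]-c[2])-90,'x-dir',an(c[0]-c[3]),an(c[1]-c[2]), np.linalg.norm(c[0]-c[1]),np.linalg.norm(c[0]-c[3]))
print('centre',np.mean(c,0))
print('guard',ray(f,*px(416,314),.045),'top',ray(f,*px(420,300),.103))
h=[ray(f,*px(*q),.103) for q in [(386,255),(466,262),(460,354),(374,342)]]
print('h yaw',an(h[0]-h[1])-90,an(h[3]-h[2])-90,an(h[0]-h[3]),an(h[1]-h[2]),np.mean(h,0))
# jig
```

```text
[0.5232 0.3238 0.041 ]
[0.5061 0.2352 0.041 ]
[0.4507 0.2461 0.041 ]
[0.4684 0.3349 0.041 ]
y-dir yaw -10.918226047026707 -11.25297181353146 x-dir -11.524166703844871 -11.191117954535057 0.09020711733720875 0.05589405205321057
centre [0.48710054 0.28500672 0.041     ]
guard [0.48380387 0.26767634 0.045     ] top [0.48378087 0.26767919 0.103     ]
h yaw -4.6432209530357795 -7.532910555650176 -8.354947327464975 -3.252040139491976 [0.48325666 0.26744438 0.103     ]
```

Run:
```python
from h import *
f=grab_frame('scene')
c=[ray(f,215+a/4,180+b/3.75,.041) for a,b in [(50,450),(205,397),(245,463),(88,518)]]
for q in c: print(q.round(4))
print(np.mean(c,0))
f=grab_frame('side');save('side1',f)
a=cv2.imread('pics/side1.png')[200:335,220:400]; cv2.imwrite('pics/cs1.png',cv2.resize(a,None,fx=4.4,fy=4.4,interpolation=cv2.INTER_CUBIC))
for i in range(4): 
    w=grab_frame('wrist'); print(np.array(w['extrinsics'])[:3,3], sense()['tool_pos'])
    u,v=242+416/5,75+314/5; print(ray(w,u,v,.045))
```

```text
[0.5158 0.3287 0.041 ]
[0.498  0.2417 0.041 ]
[0.4451 0.2518 0.041 ]
[0.4632 0.3377 0.041 ]
[0.48053136 0.2899879  0.041     ]
[0.47177408 0.27161861 0.3740645 ] [0.40270385 0.27275584 0.40473073]
[0.48366292 0.26827044 0.045     ]
[0.47169555 0.27179808 0.37407817] [0.40266219 0.27287045 0.40471579]
[0.48358417 0.26847968 0.045     ]
[0.47162352 0.27196007 0.37408132] [0.40256899 0.27301438 0.40471727]
[0.48350717 0.26866388 0.045     ]
[0.47156086 0.27209888 0.37407704] [0.40253498 0.27309882 0.40471902]
[0.48343682 0.26881846 0.045     ]
```

View pics/cs1.png

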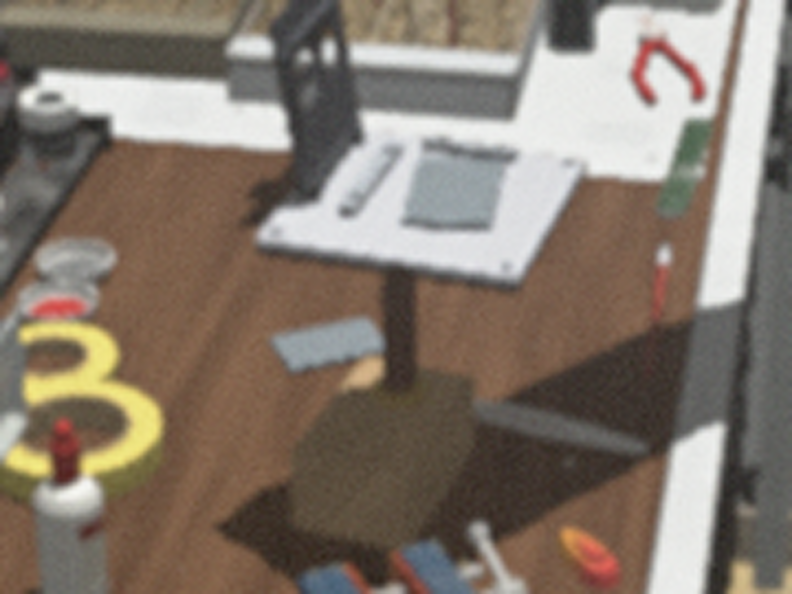

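```bash
python3 -c "
from h import *
plan([0.484,0.270,0.30],-0.14,4)"
```

```text
t 6.3333 pos [0.4025 0.2731 0.4047] yaw 0.0033 tilt [ 0. -0. -1.] F [-0.52  0.03 -0.24] w 0.0429
dist/row 33.177765272008166 yaw/row deg -2.0532049229408478
   {'x': np.float64(26.2), 'y': np.float64(0.8), 'z': np.float64(-20.4), 'rx': np.float64(0.0358)}
   {'x': np.float64(26.2), 'y': np.float64(0.1), 'z': np.float64(-20.4), 'rx': np.float64(0.0358)}
   {'x': np.float64(26.2), 'y': np.float64(-0.6), 'z': np.float64(-20.4), 'rx': np.float64(0.0358)}
   {'x': np.float64(26.2), 'y': np.float64(-1.3), 'z': np.float64(-20.3), 'rx': np.float64(0.0358)}
```

Request:
carry_out([
  {"x": 26, "y": 1, "z": -20, "rx": 0.036, "ry": 0, "rz": 0},
  {"x": 26, "y": 0, "z": -20, "rx": 0.036, "ry": 0, "rz": 0},
  {"x": 26, "y": -1, "z": -20, "rx": 0.036, "ry": 0, "rz": 0},
  {"x": 26, "y": -1, "z": -21, "rx": 0.036, "ry": 0, "rz": 0},
  {"x": 0, "y": 0, "z": 0, "rx": 0, "ry": 0, "rz": 0},
  {"x": 0, "y": 0, "z": 0, "rx": 0, "ry": 0, "rz": 0},
], grip=0.6)

```text
time_s: 6.83
tool_pos: [0.4836, 0.2697, 0.2989]
eef_rot: [0.049, -0.704, 0.05, 0.707]
force: [-0.2, 1.0, 0.1]
width: 0.0681
```

Run:
```python
from h import *
f=grab_frame('wrist'); save('wrist3',f)
plan([0.484,0.270,0.226],-0.14,2)
for l in ['pusher','pusher_grip','tool_block','hole']:
    ps=pinpoint('wrist',l); print(l,[(np.round(d['centre'],4).tolist(),round(d['confidence'],2)) for d in ps])
s=sense(); r=R.from_quat(np.array(s['eef_rot'])[[1,2,3,0]]).as_matrix()
g=np.array(s['tool_pos'])+r[:,0]*.155
for z in (.041,.071,.103,g[2]): print(z,proj(f,[g[0],g[1],z]))
```

```text
t 6.8833 pos [0.4831 0.2704 0.3004] yaw -0.1396 tilt [-0.002 -0.    -1.   ] F [-1.13  0.96  0.61] w 0.0684
dist/row 37.199166785866 yaw/row deg -0.011842264612524321
   {'x': np.float64(37.2), 'y': np.float64(0.1), 'z': np.float64(-0.5), 'rx': np.float64(0.0002)}
   {'x': np.float64(37.2), 'y': np.float64(0.1), 'z': np.float64(-0.5), 'rx': np.float64(0.0002)}
pusher [([0.4824, 0.2708, 0.0077], 0.84)]
pusher_grip [([0.483, 0.2785, 0.075], 0.69), ([0.3831, 0.3323, 0.0025], 0.65)]
tool_block [([0.4891, 0.2925, 0.0018], 0.66)]
hole []
0.041 (np.float64(318.0649952289112), np.float64(251.0908983290824))
0.071 (np.float64(317.64376280306107), np.float64(265.131283282484))
0.103 (np.float64(317.0436928838726), np.float64(285.13262256057664))
0.14721674014772332 (np.float64(315.76496169051575), np.float64(327.7548831104824))
```

View pics/wrist3.png

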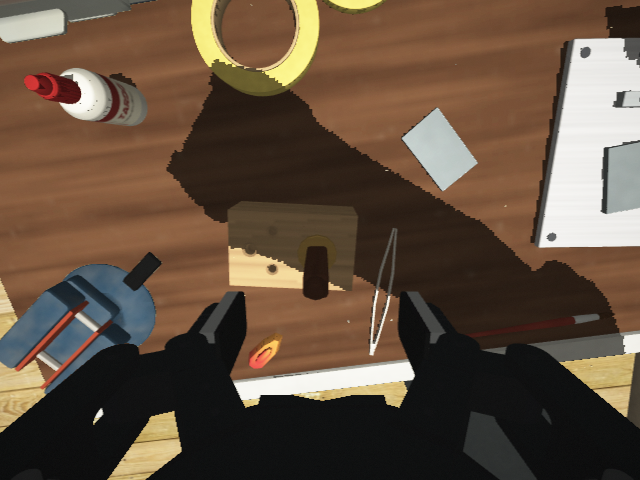

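Request:
carry_out([
  {"x": 25, "y": 0, "z": -0.5, "rx": 0, "ry": 0, "rz": 0},
  {"x": 25, "y": 0, "z": 0, "rx": 0, "ry": 0, "rz": 0},
  {"x": 24, "y": 0, "z": 0, "rx": 0, "ry": 0, "rz": 0},
  {"x": 0, "y": 0, "z": 0, "rx": 0, "ry": 0, "rz": 0},
])

```text
time_s: 7.42
tool_pos: [0.4825, 0.2692, 0.2241]
eef_rot: [0.048, -0.704, 0.05, 0.707]
force: [-0.9, -0.8, -0.4]
width: 0.0682
```

Request:
carry_out([
  {"x": 0, "y": 0, "z": 0, "rx": 0, "ry": 0, "rz": 0},
  {"x": 0, "y": 0, "z": 0, "rx": 0, "ry": 0, "rz": 0},
  {"x": 0, "y": 0, "z": 0, "rx": 0, "ry": 0, "rz": 0},
  {"x": 0, "y": 0, "z": 0, "rx": 0, "ry": 0, "rz": 0},
  {"x": 0, "y": 0, "z": 0, "rx": 0, "ry": 0, "rz": 0},
  {"x": 0, "y": 0, "z": 0, "rx": 0, "ry": 0, "rz": 0},
], grip=-1, newtons=60)

```text
time_s: 7.92
tool_pos: [0.4844, 0.2704, 0.2282]
eef_rot: [-0.05, 0.706, -0.049, -0.705]
force: [-0.5, -1.3, 7.9]
width: 0.013
```

Run:
```python
from h import *
f=grab_frame('wrist'); save('wrist4',f)
plan([0.484,0.270,0.226],-0.14,2)
```

```text
t 7.9667 pos [0.4844 0.2704 0.2282] yaw -0.1403 tilt [ 0.002  0.001 -1.   ] F [-1.25 -1.14  7.41] w 0.013
dist/row 1.1535991633514024 yaw/row deg 0.008838180909464385
   {'x': np.float64(1.1), 'y': np.float64(0.2), 'z': np.float64(0.1), 'rx': np.float64(-0.0002)}
   {'x': np.float64(1.1), 'y': np.float64(0.2), 'z': np.float64(0.1), 'rx': np.float64(-0.0002)}
```

View pics/wrist4.png

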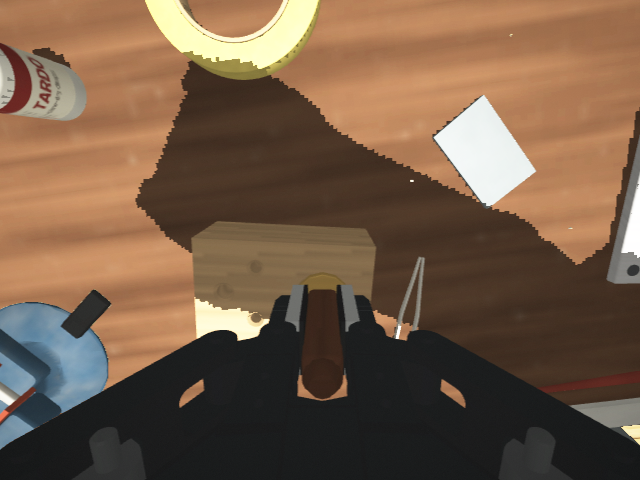

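Request:
carry_out([
  {"x": -5, "y": 0, "z": 0, "rx": 0, "ry": 0, "rz": 0},
  {"x": -15, "y": 0, "z": 0, "rx": 0, "ry": 0, "rz": 0},
  {"x": -25, "y": 0, "z": 0, "rx": 0, "ry": 0, "rz": 0},
  {"x": -30, "y": 0, "z": 0, "rx": 0, "ry": 0, "rz": 0},
  {"x": 0, "y": 0, "z": 0, "rx": 0, "ry": 0, "rz": 0},
  {"x": 0, "y": 0, "z": 0, "rx": 0, "ry": 0, "rz": 0},
])

```text
time_s: 8.47
tool_pos: [0.4844, 0.2704, 0.3038]
eef_rot: [-0.05, 0.707, -0.049, -0.704]
force: [-1.3, 0.8, -0.3]
width: 0.0134
```

Run:
```python
from h import *
plan([0.484,0.270,0.226],-0.14,2)
for c in ['wrist','side','scene']:
    f=grab_frame(c); save(c+'5',f)
    s=sense(); p=np.array(s['tool_pos']); u,v=map(int,proj(f,p-[0,0,.2])); print(c,u,v)
    a=cv2.cvtColor(f['frame'],cv2.COLOR_RGB2BGR); c_=a[max(0,v-60):v+60,max(0,u-80):u+80]; cv2.imwrite(f'pics/c5{c}.png',cv2.resize(c_,None,fx=5,fy=5,interpolation=cv2.INTER_CUBIC))
```

```text
t 8.4667 pos [0.4844 0.2704 0.3038] yaw -0.1406 tilt [ 0.004  0.002 -1.   ] F [-1.3   0.84 -0.29] w 0.0134
dist/row 38.91478839448163 yaw/row deg 0.016164869687738517
   {'x': np.float64(38.9), 'y': np.float64(0.2), 'z': np.float64(0.2), 'rx': np.float64(-0.0003)}
   {'x': np.float64(38.9), 'y': np.float64(0.2), 'z': np.float64(0.2), 'rx': np.float64(-0.0003)}
wrist 321 283
side 309 263
scene 257 278
```

View pics/wrist5.png

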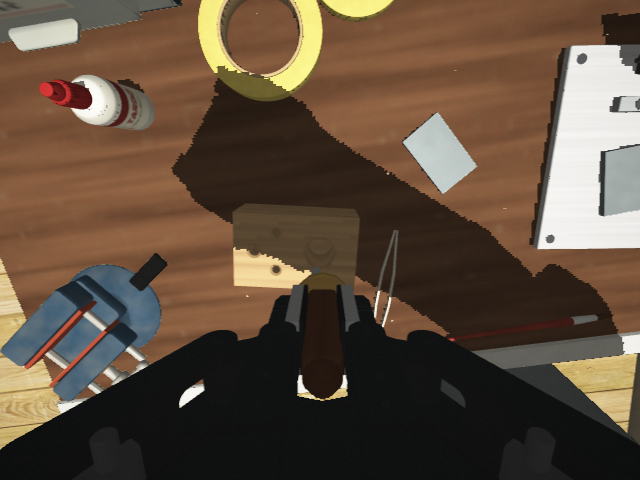

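View pics/c5side.png

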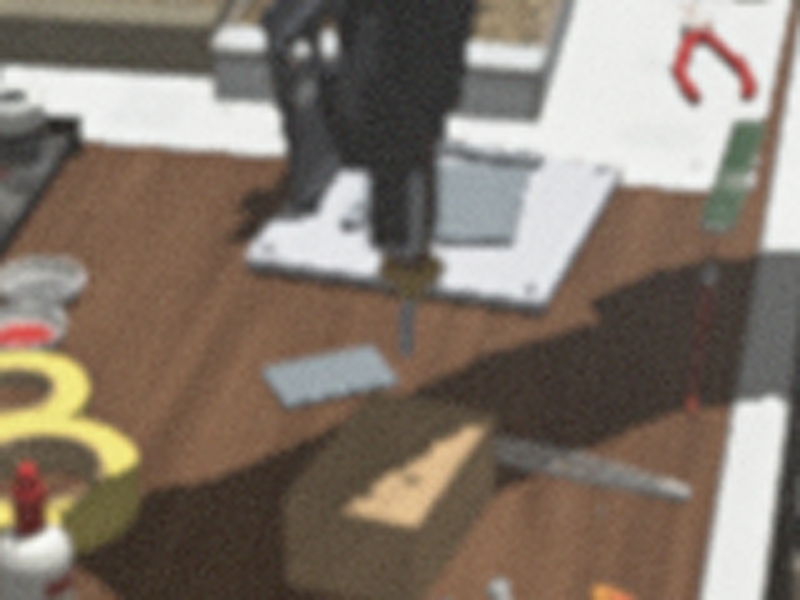

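View pics/c5scene.png

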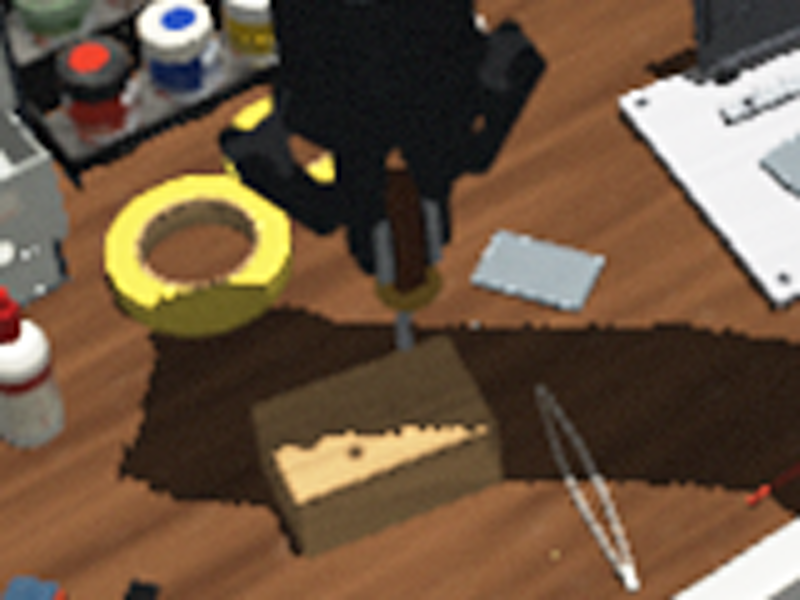

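Run:
```python
from h import *
a=cv2.imread('pics/wrist5.png')[200:320,250:410]; cv2.imwrite('pics/c5w.png',cv2.resize(a,None,fx=5,fy=5,interpolation=cv2.INTER_CUBIC))
b=cv2.imread('pics/side5.png')
for c in ['wrist','side','scene']:
    f=grab_frame(c); s=sense(); p=np.array(s['tool_pos']); r=R.from_quat(np.array(s['eef_rot'])[[1,2,3,0]]).as_matrix()
    for h in (0.185,.223): 
        q=p+r[:,0]*h; print(c,h,proj(f,q),'jac/mm x',np.subtract(proj(f,q+[.001,0,0]),proj(f,q)),'y',np.subtract(proj(f,q+[0,.001,0]),proj(f,q)))
    print('hole',proj(f,[.4844,.2704,.041]))
```

```text
wrist 0.185 (np.float64(319.6748491080029), np.float64(293.8321821941559)) jac/mm x [-0.28273936 -1.81761032] y [-1.96703334  0.25822417]
wrist 0.223 (np.float64(320.0508292532382), np.float64(268.2387593693284)) jac/mm x [-0.2315028  -1.52518743] y [-1.61462462  0.2165464 ]
hole (np.float64(318.7944545924156), np.float64(249.52978498088885))
side 0.185 (np.float64(309.73950747708363), np.float64(256.91796165323007)) jac/mm x [-0.48895816 -0.04269891] y [-0.09390482  0.23453806]
side 0.223 (np.float64(309.8578450278823), np.float64(273.2958774142068)) jac/mm x [-0.48182696 -0.04426566] y [-0.09244146  0.2434993 ]
hole (np.float64(309.3042080699945), np.float64(288.7993820886397))
scene 0.185 (np.float64(256.5061933822343), np.float64(273.43160403819365)) jac/mm x [-0.26900964 -0.29469836] y [-0.41164271  0.2261509 ]
scene 0.223 (np.float64(257.9173914379925), np.float64(285.32191661297213)) jac/mm x [-0.26318725 -0.29334913] y [-0.40113019  0.22526184]
hole (np.float64(258.6487424573455), np.float64(296.0818210829355))
```

View pics/c5w.png

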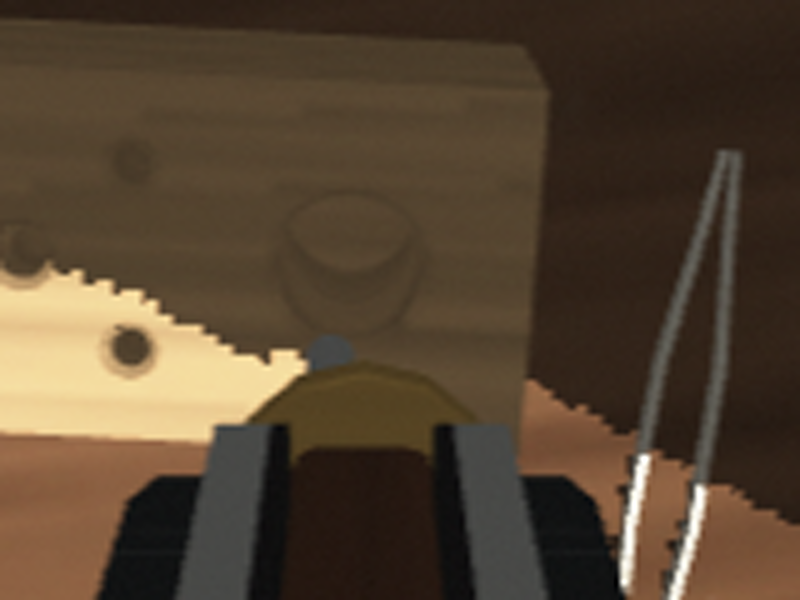

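```bash
cat >> h.py <<'E'
from scipy.optimize import least_squares
def fit(pts,model,x0): # pts Nx2 world; model Nx2 local; returns x,y,yaw
    def e(p):
        c,s=np.cos(p[2]),np.sin(p[2]); M=np.array([[c,-s],[s,c]])
        return ((M@np.array(model).T).T+p[:2]-np.array(pts)).ravel()
    o=least_squares(e,x0); return o.x,o.fun.reshape(-1,2)
E
python3 - <<'E'
from h import *
f=grab_frame('wrist'); n=ray(f,316,271.8,.081); print('nib now',n,sense()['tool_pos'])
f['extrinsics']=np.load('w1ext.npy')
j=[ray(f,u,v,.01)[:2] for u,v in [(373.3,203),(504.2,222),(399,53)]]
x,r=fit(j,[(-.075,.075),(-.075,-.075),(.075,.075)],[.517,.01,-.14]); print('jig',x,r*1e3)
J=x
p=[ray(f,u,v,.015)[:2] for u,v in [(420.2,134.8),(499,131),(494.7,180.3),(419.5,183.5)]]
x,r=fit(p,[(.025,.04),(.025,-.04),(-.025,-.04),(-.025,.04)],[.5,.01,0]); print('plate',x,r*1e3)
c,s=np.cos(J[2]),np.sin(J[2]); M=np.array([[c,s],[-s,c]])
print('plate in jig',M@(x[:2]-J[:2])*1e3,x[2]-J[2])
# stops check: back stop ends near face, z .017
for u,v in [(428,106),(513,119)]: pass
E
```

```text
nib now [0.48250921 0.27229041 0.081     ] [0.48372096 0.26998371 0.30081577]
jig [ 0.51600339  0.01225136 -0.12835044] [[-0.80338402  1.10087395]
 [ 0.08919095 -0.81440163]
 [ 0.71419307 -0.28647232]]
plate [0.50070021 0.00962251 0.05585447] [[ 0.16527932 -0.38515342]
 [ 0.31861235 -0.09876285]
 [ 0.00174787  0.07973222]
 [-0.48563954  0.40418404]]
plate in jig [-14.8408134  -4.5660158] 0.18420490928285715
```

```bash
python3 -c "
from h import *
plan([0.458,0.030,0.265],-0.128,7)"
```

```text
t 8.8167 pos [0.4837 0.27   0.3008] yaw -0.1401 tilt [-0.001 -0.001 -1.   ] F [ 1.14  0.03 -0.94] w 0.0134
dist/row 34.85729398068119 yaw/row deg 0.09880373644665973
   {'x': np.float64(5.1), 'y': np.float64(34.5), 'z': np.float64(-1.1), 'rx': np.float64(-0.0017)}
   {'x': np.float64(5.1), 'y': np.float64(34.5), 'z': np.float64(-1.1), 'rx': np.float64(-0.0017)}
   {'x': np.float64(5.1), 'y': np.float64(34.5), 'z': np.float64(-1.0), 'rx': np.float64(-0.0017)}
   {'x': np.float64(5.1), 'y': np.float64(34.5), 'z': np.float64(-1.0), 'rx': np.float64(-0.0017)}
   {'x': np.float64(5.1), 'y': np.float64(34.5), 'z': np.float64(-0.9), 'rx': np.float64(-0.0017)}
   {'x': np.float64(5.1), 'y': np.float64(34.5), 'z': np.float64(-0.9), 'rx': np.float64(-0.0017)}
   {'x': np.float64(5.1), 'y': np.float64(34.5), 'z': np.float64(-0.8), 'rx': np.float64(-0.0017)}
```

Request:
carry_out([
  {"x": 0, "y": 34.5, "z": -1, "rx": -0.002, "ry": 0, "rz": 0},
  {"x": 0, "y": 34.5, "z": -1, "rx": -0.002, "ry": 0, "rz": 0},
  {"x": 5, "y": 34.5, "z": -1, "rx": -0.002, "ry": 0, "rz": 0},
  {"x": 5, "y": 34.5, "z": -1, "rx": -0.002, "ry": 0, "rz": 0},
  {"x": 8, "y": 34.5, "z": -1, "rx": -0.002, "ry": 0, "rz": 0},
  {"x": 8, "y": 34.5, "z": -1, "rx": -0.002, "ry": 0, "rz": 0},
  {"x": 8, "y": 34.5, "z": -1, "rx": 0, "ry": 0, "rz": 0},
  {"x": 0, "y": 0, "z": 0, "rx": 0, "ry": 0, "rz": 0},
])

```text
time_s: 9.48
tool_pos: [0.457, 0.0231, 0.2656]
eef_rot: [0.047, -0.704, 0.05, 0.707]
force: [-1.1, -0.9, -0.2]
width: 0.0134
```

Request:
carry_out([
  {"x": 0, "y": 0, "z": 0, "rx": 0, "ry": 0, "rz": 0},
  {"x": 0, "y": 0, "z": 0, "rx": 0, "ry": 0, "rz": 0},
  {"x": 0, "y": 0, "z": 0, "rx": 0, "ry": 0, "rz": 0},
])

```text
time_s: 9.73
tool_pos: [0.4588, 0.0312, 0.2679]
eef_rot: [-0.045, 0.706, -0.044, -0.706]
force: [1.3, 0.2, 0.4]
width: 0.0129
```

Run:
```python
from h import *
f=grab_frame('wrist'); save('wrist6',f); np.save('w6.npy',f['extrinsics'])
plan([0.461,0.030,0.235],-0.128,2)
a=cv2.imread('pics/wrist6.png')[20:320,180:580]; cv2.imwrite('pics/c6w.png',cv2.resize(a,None,fx=2,fy=2,interpolation=cv2.INTER_CUBIC))
```

```text
t 9.7833 pos [0.4588 0.0313 0.2679] yaw -0.126 tilt [ 0.001  0.001 -1.   ] F [-0.02  0.06 -0.84] w 0.0133
dist/row 16.512663541729935 yaw/row deg -0.05860278173075223
   {'x': np.float64(16.5), 'y': np.float64(0.5), 'z': np.float64(-1.2), 'rx': np.float64(0.001)}
   {'x': np.float64(16.5), 'y': np.float64(0.5), 'z': np.float64(-1.2), 'rx': np.float64(0.001)}
```

View pics/c6w.png

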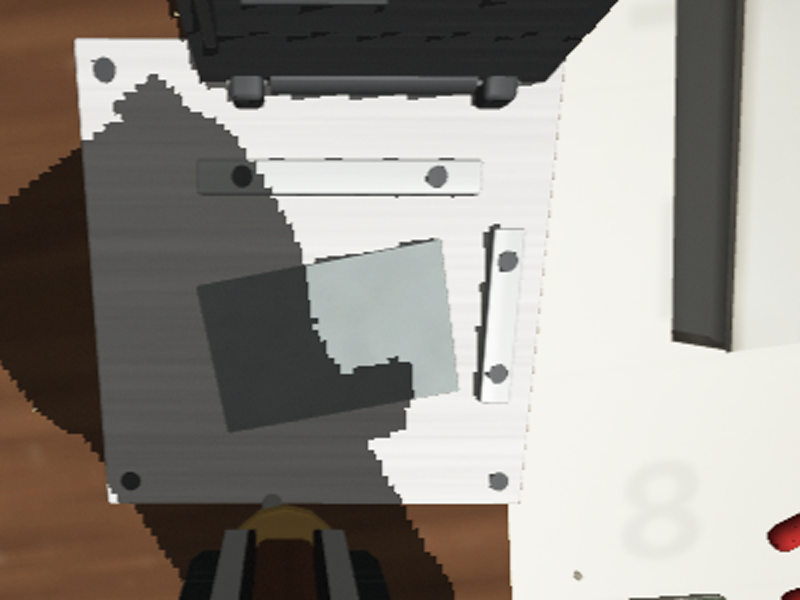

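Run:
```python
from h import *
f=grab_frame('wrist'); f['extrinsics']=np.load('w6.npy')
P=lambda a,b,z:ray(f,180+a/2,20+b/2,z)[:2]
J,r=fit([P(75,39,.01),P(108,502,.01),P(520,503,.01)],[(.075,.075),(-.075,.075),(-.075,-.075)],[.517,.01,-.13]); print('jig',J,r.round(4).tolist())
x,r=fit([P(197,286,.015),P(440,239,.015),P(458,390,.015),P(231,431,.015)],[(.025,.04),(.025,-.04),(-.025,-.04),(-.025,.04)],[.5,.01,0]); print('plate',x,r.round(4).tolist())
c,s=np.cos(J[2]),np.sin(J[2]); M=np.array([[c,s],[-s,c]])
tj=lambda p:(M@(p-J[:2])*1e3).round(1)
print('plate in jig',tj(x[:2]),x[2]-J[2])
print('back stop near face ends',tj(P(197,194,.010)),tj(P(482,195,.010)),'end stop left face top',tj(P(494,230,.017)),tj(P(484,400,.017)))
n=P(272,502,.045); print('nib',n,tj(n),'tcp in jig',tj(np.array([.4588,.0313])))
```

```text
jig [ 0.51655768  0.01149273 -0.128868  ] [[0.0009, 0.0003], [-0.0004, 0.0002], [-0.0005, -0.0005]]
plate [0.50100681 0.00917983 0.06028117] [[0.0001, 0.0002], [0.0004, -0.0006], [-0.0001, -0.0006], [-0.0004, 0.001]]
plate in jig [-15.1  -4.3] 0.18914917152334493
back stop near face ends [30.3 39.2] [ 30.1 -52.1] end stop left face top [ 19.2 -54.7] [-35.2 -56.1]
nib [0.45746694 0.03407009] [-61.5  14.8] tcp in jig [-59.8  12.2]
```

Request:
carry_out([
  {"x": 16, "y": 0, "z": 0, "rx": 0, "ry": 0, "rz": 0},
  {"x": 14, "y": 0, "z": 0, "rx": 0, "ry": 0, "rz": 0},
  {"x": 0, "y": 0, "z": 0, "rx": 0, "ry": 0, "rz": 0},
  {"x": 0, "y": 0, "z": 0, "rx": 0, "ry": 0, "rz": 0},
  {"x": 0, "y": 0, "z": 0, "rx": 0, "ry": 0, "rz": 0},
])

```text
time_s: 10.25
tool_pos: [0.4588, 0.0306, 0.2382]
eef_rot: [-0.045, 0.706, -0.045, -0.706]
force: [-0.3, 0.3, -0.5]
width: 0.0131
```

Run:
```python
from h import *
for c in ['wrist','side']:
    f=grab_frame(c); save(c+'7',f)
    if c=='wrist': W=f
plan([0.461,0.030,0.235],-0.128,2)
a=cv2.imread('pics/wrist7.png')[60:360,180:580]; cv2.imwrite('pics/c7w.png',cv2.resize(a,None,fx=2,fy=2,interpolation=cv2.INTER_CUBIC))
u,v=map(int,proj(f,[.46,.03,.03])); a=cv2.imread('pics/side7.png')[v-45:v+45,u-60:u+60]; cv2.imwrite('pics/c7s.png',cv2.resize(a,None,fx=6,fy=6,interpolation=cv2.INTER_CUBIC))
```

```text
t 10.35 pos [0.4589 0.0303 0.2384] yaw -0.1276 tilt [ 0.001  0.    -1.   ] F [ 0.15  0.26 -1.06] w 0.0131
dist/row 2.0175873739687065 yaw/row deg -0.010036795199573404
   {'x': np.float64(1.7), 'y': np.float64(-0.0), 'z': np.float64(-1.1), 'rx': np.float64(0.0002)}
   {'x': np.float64(1.7), 'y': np.float64(-0.0), 'z': np.float64(-1.1), 'rx': np.float64(0.0002)}
```

View pics/c7w.png

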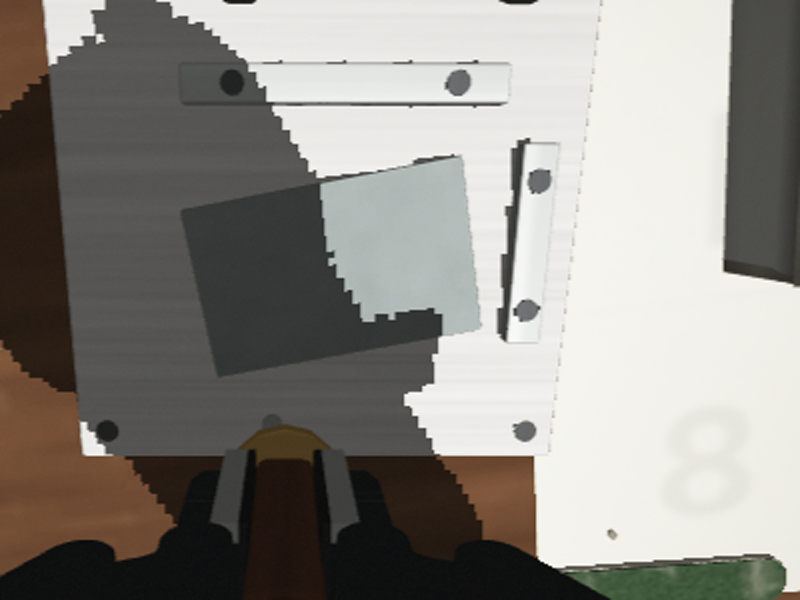

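View pics/c7s.png

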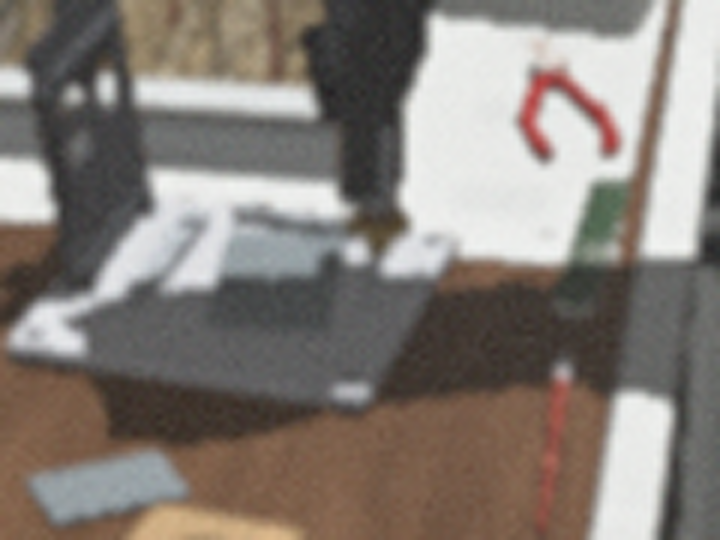

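Request:
carry_out([
  {"x": 2, "y": 0, "z": 0, "rx": 0, "ry": 0, "rz": 0},
  {"x": 2, "y": 0, "z": 0, "rx": 0, "ry": 0, "rz": 0},
  {"x": 0, "y": 0, "z": 0, "rx": 0, "ry": 0, "rz": 0},
  {"x": 0, "y": 0, "z": 0, "rx": 0, "ry": 0, "rz": 0},
])

```text
time_s: 10.68
tool_pos: [0.4585, 0.0298, 0.2337]
eef_rot: [0.045, -0.706, 0.045, 0.706]
force: [0.6, -0.7, -0.8]
width: 0.013
```

Request:
carry_out([
  {"x": 1, "y": 0, "z": 0, "rx": 0, "ry": 0, "rz": 0},
  {"x": 0, "y": 0, "z": 0, "rx": 0, "ry": 0, "rz": 0},
  {"x": 0, "y": 0, "z": 0, "rx": 0, "ry": 0, "rz": 0},
])

```text
time_s: 10.93
tool_pos: [0.4587, 0.0298, 0.2331]
eef_rot: [-0.045, 0.706, -0.045, -0.706]
force: [-0.4, 0.1, 5.4]
width: 0.0134
```

Request:
carry_out([
  {"x": 1, "y": 0, "z": 0, "rx": 0, "ry": 0, "rz": 0},
  {"x": 0, "y": 0, "z": 0, "rx": 0, "ry": 0, "rz": 0},
  {"x": 0, "y": 0, "z": 0, "rx": 0, "ry": 0, "rz": 0},
])

```text
time_s: 11.18
tool_pos: [0.4588, 0.03, 0.2327]
eef_rot: [-0.045, 0.706, -0.046, -0.705]
force: [-3.3, -0.9, 14.9]
width: 0.0131
```

Request:
carry_out([
  {"x": -3, "y": 0, "z": 0, "rx": 0, "ry": 0, "rz": 0},
  {"x": 0, "y": 0, "z": -5, "rx": 0, "ry": 0, "rz": 0},
  {"x": 0, "y": 0, "z": -5, "rx": 0, "ry": 0, "rz": 0},
  {"x": 0, "y": 0, "z": -3, "rx": 0, "ry": 0, "rz": 0},
  {"x": 0, "y": 0, "z": -3, "rx": 0, "ry": 0, "rz": 0},
  {"x": 0, "y": 0, "z": -3, "rx": 0, "ry": 0, "rz": 0},
  {"x": 0, "y": 0, "z": 0, "rx": 0, "ry": 0, "rz": 0},
  {"x": 0, "y": 0, "z": 0, "rx": 0, "ry": 0, "rz": 0},
])

```text
time_s: 11.85
tool_pos: [0.4775, 0.0275, 0.2345]
eef_rot: [0.045, -0.706, 0.045, 0.706]
force: [-0.7, 0.5, -0.4]
width: 0.0129
```

```bash
cat > look.py <<'E'
import sys
from h import *
n=sys.argv[1]
f=grab_frame('wrist'); save(n,f); np.save('ext_'+n+'.npy',f['extrinsics'])
plan([0.461,0.030,0.235],-0.128,1)
a=cv2.imread(f'pics/{n}.png')[60:360,180:580]; cv2.imwrite(f'pics/c_{n}.png',cv2.resize(a,None,fx=2,fy=2,interpolation=cv2.INTER_CUBIC))
J=np.array([.51656,.01149,-.1289]); c,s=np.cos(J[2]),np.sin(J[2]); M=np.array([[c,s],[-s,c]])
print('tcp in jig',M@(np.array(sense()['tool_pos'])[:2]-J[:2])*1e3)
E
python3 look.py w8
```

```text
t 11.9 pos [0.4773 0.0275 0.2345] yaw -0.1282 tilt [-0.  0. -1.] F [ 0.12 -0.38 -1.21] w 0.0132
dist/row 16.523771171505153 yaw/row deg 0.009040771528695276
   {'x': np.float64(-0.5), 'y': np.float64(-0.4), 'z': np.float64(16.5), 'rx': np.float64(-0.0002)}
tcp in jig [-40.96752825  10.78456638]
```

View pics/c_w8.png

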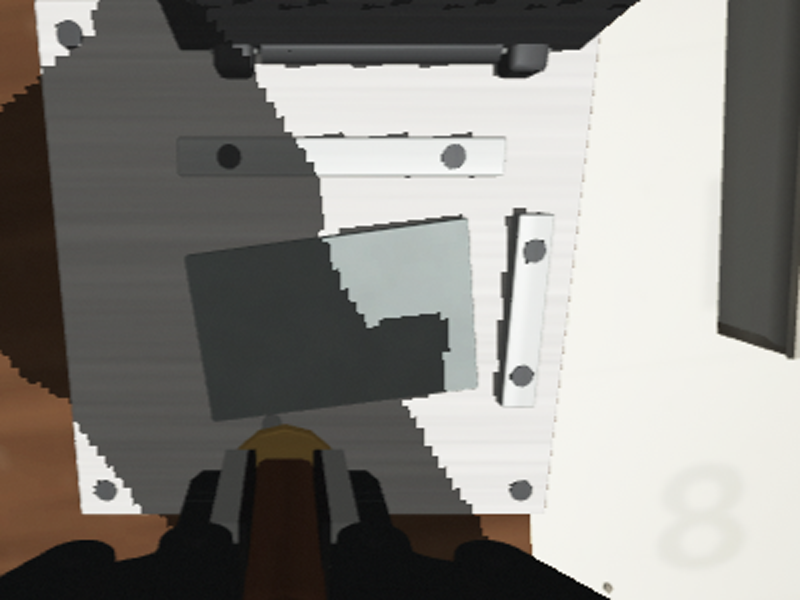

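Request:
carry_out([
  {"x": 0, "y": 0, "z": -2.5, "rx": 0, "ry": 0, "rz": 0},
  {"x": 0, "y": 0, "z": -2.5, "rx": 0, "ry": 0, "rz": 0},
  {"x": 0, "y": 0, "z": -2.5, "rx": 0, "ry": 0, "rz": 0},
  {"x": 0, "y": 0, "z": 0, "rx": 0, "ry": 0, "rz": 0},
  {"x": 0, "y": 0, "z": 0, "rx": 0, "ry": 0, "rz": 0},
])

```text
time_s: 12.32
tool_pos: [0.485, 0.0264, 0.2347]
eef_rot: [-0.045, 0.706, -0.045, -0.706]
force: [0.5, -0.3, -1.1]
width: 0.0133
```

```bash
python3 look.py w9
```

```text
t 12.3667 pos [0.4849 0.0265 0.2347] yaw -0.1282 tilt [ 0. -0. -1.] F [-0.36 -0.28 -0.09] w 0.0134
dist/row 24.147356140440156 yaw/row deg 0.012046959271218086
   {'x': np.float64(-0.3), 'y': np.float64(-0.5), 'z': np.float64(24.1), 'rx': np.float64(-0.0002)}
tcp in jig [-33.33693673  10.77648154]
```

View pics/c_w9.png

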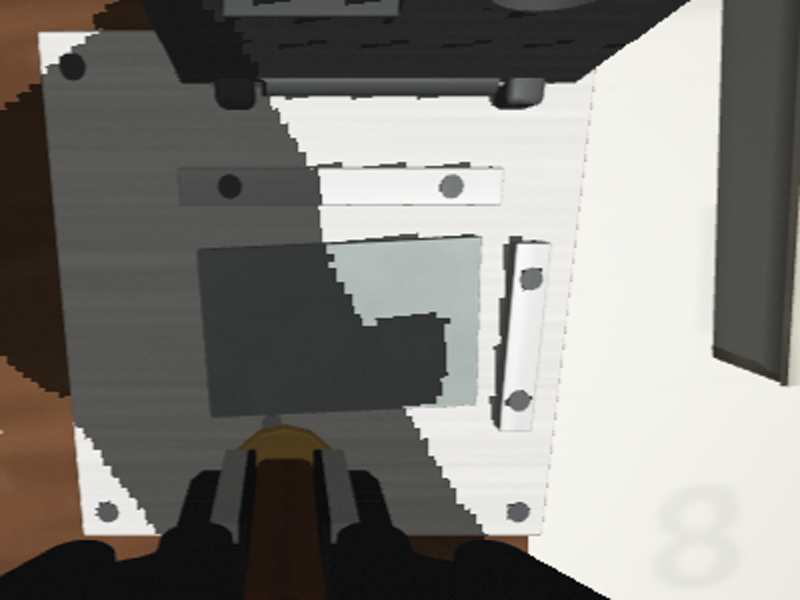

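Request:
carry_out([
  {"x": 0, "y": 0, "z": -2, "rx": 0, "ry": 0, "rz": 0},
  {"x": 0, "y": 0, "z": -1.5, "rx": 0, "ry": 0, "rz": 0},
  {"x": 0, "y": 0, "z": 0, "rx": 0, "ry": 0, "rz": 0},
  {"x": 0, "y": 0, "z": 4, "rx": 0, "ry": 0, "rz": 0},
  {"x": 0, "y": 9, "z": 0, "rx": 0, "ry": 0, "rz": 0},
  {"x": 0, "y": 10, "z": 0, "rx": 0, "ry": 0, "rz": 0},
  {"x": 0, "y": 0, "z": 0, "rx": 0, "ry": 0, "rz": 0},
  {"x": 0, "y": 0, "z": 0, "rx": 0, "ry": 0, "rz": 0},
])

```text
time_s: 13.03
tool_pos: [0.4818, 0.0065, 0.2347]
eef_rot: [0.046, -0.706, 0.046, 0.706]
force: [-0.9, 0.0, 0.0]
width: 0.0129
```

```bash
python3 look.py w10
```

```text
t 13.0833 pos [0.4819 0.0071 0.2347] yaw -0.1295 tilt [ 0. -0. -1.] F [ 0.81  0.24 -0.16] w 0.0134
dist/row 31.0356172755566 yaw/row deg 0.08799368230042454
   {'x': np.float64(-0.3), 'y': np.float64(-20.0), 'z': np.float64(23.7), 'rx': np.float64(-0.0015)}
tcp in jig [-33.78761187  -8.83268601]
```

View pics/c_w10.png

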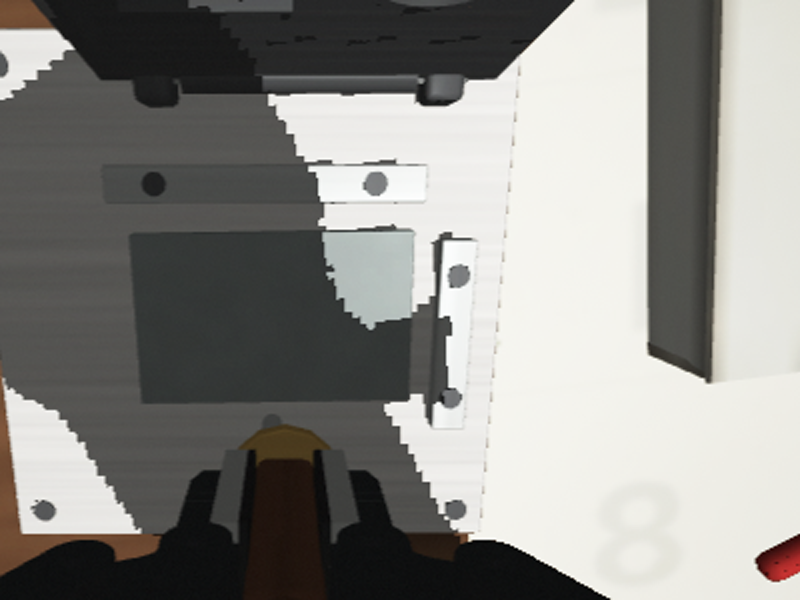

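Request:
carry_out([
  {"x": 0, "y": 0, "z": -3, "rx": 0, "ry": 0, "rz": 0},
  {"x": 0, "y": 0, "z": -2.5, "rx": 0, "ry": 0, "rz": 0},
  {"x": 0, "y": 0, "z": -2, "rx": 0, "ry": 0, "rz": 0},
  {"x": 0, "y": 0, "z": -2, "rx": 0, "ry": 0, "rz": 0},
  {"x": 0, "y": 0, "z": 0, "rx": 0, "ry": 0, "rz": 0},
  {"x": 0, "y": 0, "z": 0, "rx": 0, "ry": 0, "rz": 0},
])

```text
time_s: 13.58
tool_pos: [0.4915, 0.0066, 0.2346]
eef_rot: [-0.045, 0.706, -0.045, -0.706]
force: [-0.3, 0.5, -0.3]
width: 0.0131
```

```bash
python3 look.py w11
```

```text
t 13.6333 pos [0.4914 0.0066 0.2347] yaw -0.1281 tilt [ 0.  0. -1.] F [-0.77 -0.36 -0.04] w 0.0131
dist/row 38.38320774358428 yaw/row deg 0.0038240092278130217
   {'x': np.float64(-0.3), 'y': np.float64(-19.4), 'z': np.float64(33.1), 'rx': np.float64(-0.0001)}
tcp in jig [-24.31634184  -8.10970696]
```

View pics/c_w11.png

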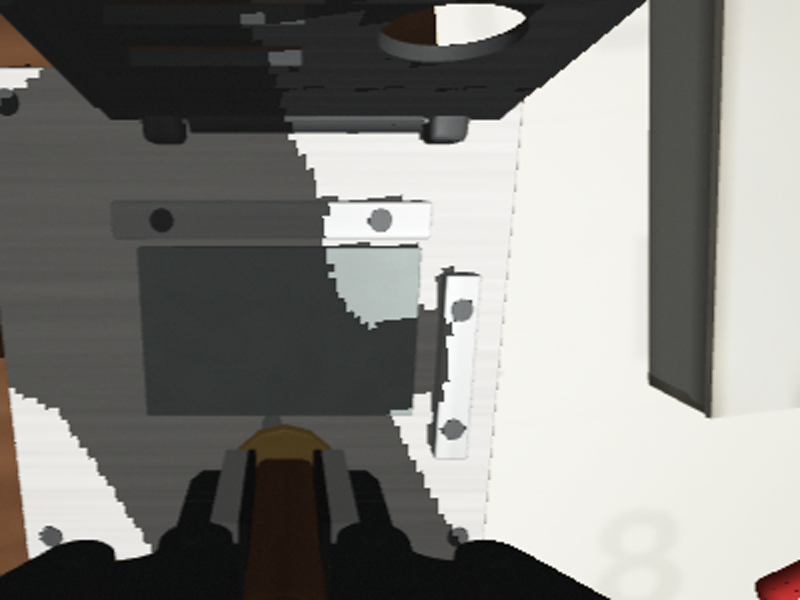

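Request:
carry_out([
  {"x": 0, "y": 0, "z": -0.7, "rx": 0, "ry": 0, "rz": 0},
  {"x": 0, "y": 0, "z": -0.8, "rx": 0, "ry": 0, "rz": 0},
  {"x": 0, "y": 0, "z": 0, "rx": 0, "ry": 0, "rz": 0},
  {"x": 0, "y": 0, "z": 0, "rx": 0, "ry": 0, "rz": 0},
])

```text
time_s: 13.97
tool_pos: [0.4928, 0.0063, 0.2347]
eef_rot: [-0.045, 0.706, -0.045, -0.706]
force: [1.2, 0.4, 0.5]
width: 0.0131
```

Request:
carry_out([
  {"x": 0, "y": 0, "z": -0.5, "rx": 0, "ry": 0, "rz": 0},
  {"x": 0, "y": 0, "z": 0, "rx": 0, "ry": 0, "rz": 0},
  {"x": 0, "y": 0, "z": 0, "rx": 0, "ry": 0, "rz": 0},
])

```text
time_s: 14.22
tool_pos: [0.4933, 0.0062, 0.2347]
eef_rot: [0.045, -0.706, 0.045, 0.706]
force: [-0.4, -0.5, -0.2]
width: 0.0134
```

```bash
python3 look.py w12
```

```text
t 14.2667 pos [0.4933 0.0062 0.2347] yaw -0.1282 tilt [-0. -0. -1.] F [ 0.21  0.42 -0.24] w 0.0132
dist/row 40.11453512273791 yaw/row deg 0.011493801097960768
   {'x': np.float64(-0.3), 'y': np.float64(-19.5), 'z': np.float64(35.1), 'rx': np.float64(-0.0002)}
tcp in jig [-22.39757184  -8.23827599]
```

View pics/c_w12.png

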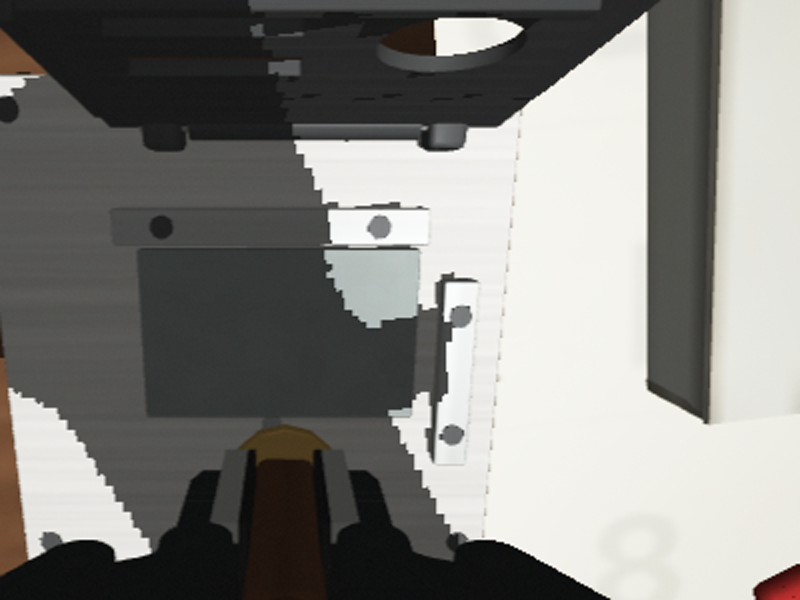

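Gap now under 1 mm. Continue in 0.4 mm steps, watching the force.

Request:
carry_out([
  {"x": 0, "y": 0, "z": -0.4, "rx": 0, "ry": 0, "rz": 0},
  {"x": 0, "y": 0, "z": 0, "rx": 0, "ry": 0, "rz": 0},
  {"x": 0, "y": 0, "z": 0, "rx": 0, "ry": 0, "rz": 0},
])

```text
time_s: 14.52
tool_pos: [0.4937, 0.0062, 0.2347]
eef_rot: [0.045, -0.706, 0.045, 0.706]
force: [-0.0, 0.0, -0.4]
width: 0.0129
```

Request:
carry_out([
  {"x": 0, "y": 0, "z": -0.4, "rx": 0, "ry": 0, "rz": 0},
  {"x": 0, "y": 0, "z": 0, "rx": 0, "ry": 0, "rz": 0},
  {"x": 0, "y": 0, "z": 0, "rx": 0, "ry": 0, "rz": 0},
])

```text
time_s: 14.77
tool_pos: [0.4941, 0.0061, 0.2347]
eef_rot: [-0.045, 0.706, -0.045, -0.706]
force: [-0.5, 0.3, -1.1]
width: 0.0131
```

```bash
python3 look.py w13; python3 -c "
from h import *
a=cv2.imread('pics/w13.png')[170:200,225:405]; cv2.imwrite('pics/z13.png',cv2.resize(a,None,fx=4.4,fy=8,interpolation=cv2.INTER_CUBIC))"
```

```text
t 14.8167 pos [0.4941 0.0061 0.2347] yaw -0.1281 tilt [ 0. -0. -1.] F [ 0.27  0.06 -0.69] w 0.0134
dist/row 40.83446374357436 yaw/row deg 0.008044080254504178
   {'x': np.float64(-0.3), 'y': np.float64(-19.5), 'z': np.float64(35.9), 'rx': np.float64(-0.0001)}
tcp in jig [-21.56305847  -8.21334469]
```

View pics/z13.png

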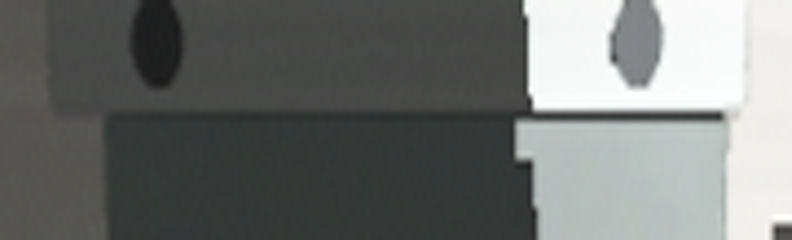

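Request:
carry_out([
  {"x": 0, "y": 0, "z": -0.3, "rx": 0, "ry": 0, "rz": 0},
  {"x": 0, "y": 0, "z": 0, "rx": 0, "ry": 0, "rz": 0},
])

```text
time_s: 14.98
tool_pos: [0.4944, 0.0061, 0.2347]
eef_rot: [-0.045, 0.706, -0.045, -0.706]
force: [0.2, -0.6, -0.7]
width: 0.0134
```

Request:
carry_out([
  {"x": 0, "y": 0, "z": -0.3, "rx": 0, "ry": 0, "rz": 0},
  {"x": 0, "y": 0, "z": 0, "rx": 0, "ry": 0, "rz": 0},
])

```text
time_s: 15.15
tool_pos: [0.4946, 0.006, 0.2347]
eef_rot: [0.045, -0.706, 0.045, 0.706]
force: [-0.8, -0.8, -0.6]
width: 0.0134
```

```bash
python3 look.py w14; python3 -c "
from h import *
a=cv2.imread('pics/w14.png')[170:200,225:405]; cv2.imwrite('pics/z14.png',cv2.resize(a,None,fx=4.4,fy=8,interpolation=cv2.INTER_CUBIC))"
```

```text
t 15.2 pos [0.4946 0.006  0.2346] yaw -0.1282 tilt [-0. -0. -1.] F [-0.74  0.11 -1.17] w 0.013
dist/row 41.29957096672598 yaw/row deg 0.010277623787483316
   {'x': np.float64(-0.4), 'y': np.float64(-19.5), 'z': np.float64(36.4), 'rx': np.float64(-0.0002)}
tcp in jig [-21.04854644  -8.23769443]
```

View pics/z14.png

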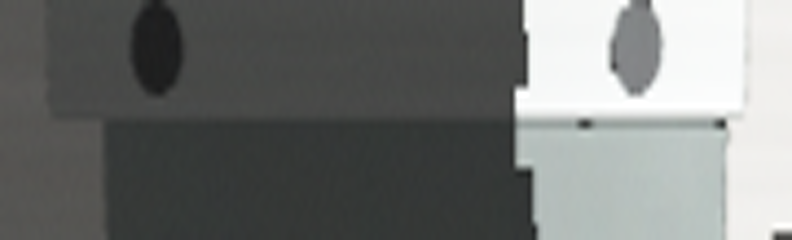

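Request:
carry_out([
  {"x": 0, "y": 0, "z": -0.3, "rx": 0, "ry": 0, "rz": 0},
  {"x": 0, "y": 0, "z": 0, "rx": 0, "ry": 0, "rz": 0},
])

```text
time_s: 15.37
tool_pos: [0.4948, 0.006, 0.2346]
eef_rot: [0.045, -0.705, 0.045, 0.706]
force: [-2.2, -0.0, 0.1]
width: 0.0135
```

```bash
python3 -c "
from h import *
for i in range(4): grab_frame('wrist'); s=sense(); print(np.round(s['force'],2),s['tool_pos'])"
```

```text
[-1.83 -0.58 -0.6 ] [0.49482061 0.00597815 0.23460163]
[-1.16  0.39  0.62] [0.49482825 0.0059764  0.23460824]
[-2.16 -0.3  -0.13] [0.49482594 0.00599895 0.23460969]
[-1.68 -0.75 -0.06] [0.4948389  0.00600108 0.23461244]
```

Request:
carry_out([
  {"x": 0, "y": 0, "z": -0.2, "rx": 0, "ry": 0, "rz": 0},
  {"x": 0, "y": 0, "z": 0, "rx": 0, "ry": 0, "rz": 0},
])

```text
time_s: 15.73
tool_pos: [0.495, 0.006, 0.2346]
eef_rot: [0.045, -0.705, 0.045, 0.706]
force: [-2.8, 0.3, 1.2]
width: 0.0136
```

```bash
python3 -c "
from h import *
for i in range(4): grab_frame('wrist'); s=sense(); print(np.round(s['force'],2),s['tool_pos'])"; python3 look.py w15; python3 -c "
from h import *
a=cv2.imread('pics/w15.png')[170:200,225:405]; cv2.imwrite('pics/z15.png',cv2.resize(a,None,fx=4.4,fy=8,interpolation=cv2.INTER_CUBIC))"
```

```text
[-2.74  0.97  0.79] [0.49499933 0.00597031 0.23460252]
[-3.24 -0.12  0.36] [0.49500981 0.00597863 0.23460005]
[-3.06  0.63  1.21] [0.49501403 0.00597    0.234591  ]
[-2.76 -0.04  0.37] [0.4950106  0.00595777 0.23460014]
t 15.9833 pos [0.495  0.006  0.2346] yaw -0.1282 tilt [-0.001 -0.    -1.   ] F [-2.55 -0.2   0.87] w 0.013
dist/row 41.6474354241418 yaw/row deg 0.009559732507936796
   {'x': np.float64(-0.4), 'y': np.float64(-19.5), 'z': np.float64(36.8), 'rx': np.float64(-0.0002)}
tcp in jig [-20.65503811  -8.23745139]
```

View pics/z15.png

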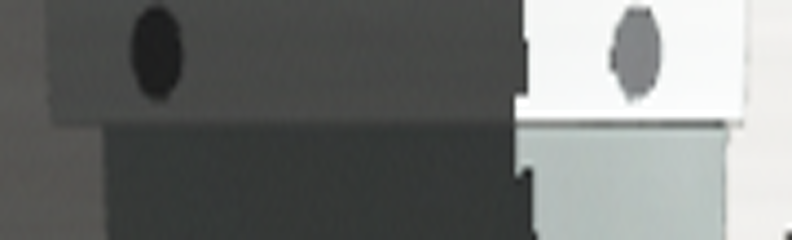

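View pics/c_w15.png

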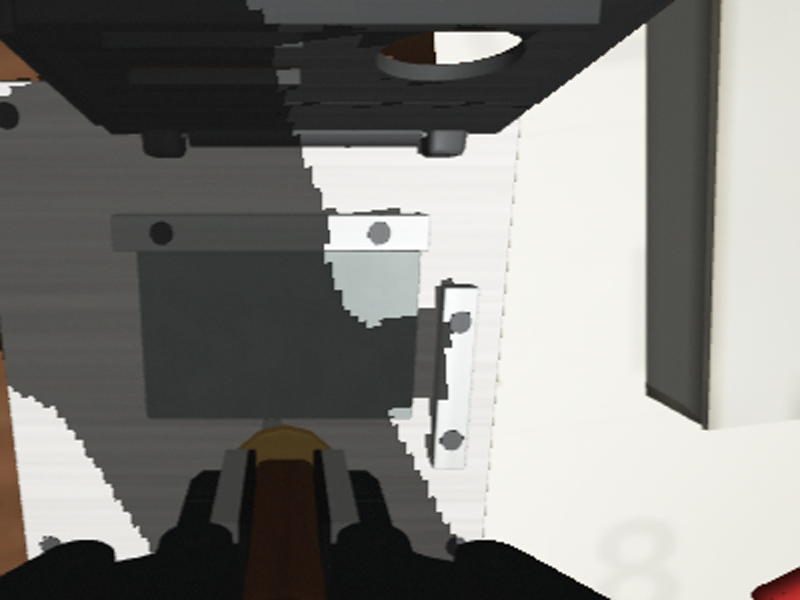

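Request:
carry_out([
  {"x": 0, "y": 0, "z": 2, "rx": 0, "ry": 0, "rz": 0},
  {"x": 0, "y": 0, "z": 4, "rx": 0, "ry": 0, "rz": 0},
  {"x": 0, "y": -15, "z": 0, "rx": 0, "ry": 0, "rz": 0},
  {"x": 0, "y": -15, "z": 0, "rx": 0, "ry": 0, "rz": 0},
  {"x": 0, "y": -15, "z": 0, "rx": 0, "ry": 0, "rz": 0},
  {"x": 0, "y": 0, "z": 0, "rx": 0, "ry": 0, "rz": 0},
  {"x": 0, "y": 0, "z": 0, "rx": 0, "ry": 0, "rz": 0},
])

```text
time_s: 16.57
tool_pos: [0.4951, 0.052, 0.2349]
eef_rot: [-0.045, 0.706, -0.045, -0.705]
force: [0.6, -0.4, -0.4]
width: 0.0134
```

```bash
python3 look.py w16
```

```text
t 16.6167 pos [0.495  0.0511 0.2347] yaw -0.1277 tilt [ 0. -0. -1.] F [-0.84 -0.66  0.69] w 0.013
dist/row 40.029333302858184 yaw/row deg -0.017911320229245613
   {'x': np.float64(-0.3), 'y': np.float64(25.3), 'z': np.float64(31.0), 'rx': np.float64(0.0003)}
tcp in jig [-26.46243064  36.51847793]
```

View pics/c_w16.png

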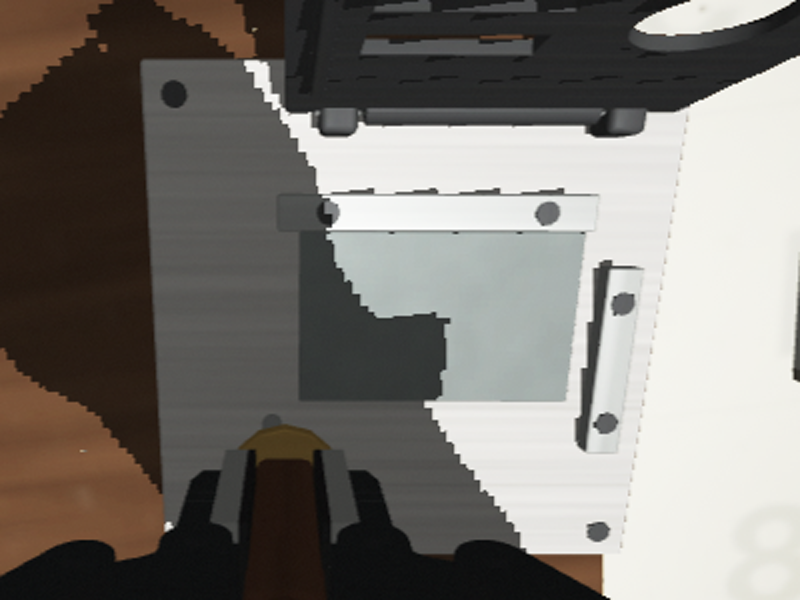

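Request:
carry_out([
  {"x": 0, "y": 0, "z": -12, "rx": 0, "ry": 0, "rz": 0},
  {"x": 0, "y": 0, "z": -12, "rx": 0, "ry": 0, "rz": 0},
  {"x": 0, "y": 0, "z": -10, "rx": 0, "ry": 0, "rz": 0},
  {"x": 0, "y": 1.5, "z": 0, "rx": 0, "ry": 0, "rz": 0},
  {"x": 0, "y": 1.5, "z": 0, "rx": 0, "ry": 0, "rz": 0},
  {"x": 0, "y": 0, "z": 0, "rx": 0, "ry": 0, "rz": 0},
  {"x": 0, "y": 0, "z": 0, "rx": 0, "ry": 0, "rz": 0},
])

```text
time_s: 17.2
tool_pos: [0.5277, 0.0438, 0.2346]
eef_rot: [0.045, -0.705, 0.046, 0.706]
force: [-0.2, 0.3, 0.1]
width: 0.0133
```

```bash
python3 look.py w17
```

```text
t 17.25 pos [0.5278 0.0439 0.2346] yaw -0.1281 tilt [-0. -0. -1.] F [-0.72  0.04 -0.19] w 0.0131
dist/row 68.2115097401236 yaw/row deg 0.007289040577661476
   {'x': np.float64(-0.4), 'y': np.float64(22.4), 'z': np.float64(64.4), 'rx': np.float64(-0.0001)}
tcp in jig [ 6.94837163 33.61698685]
```

View pics/w17.png

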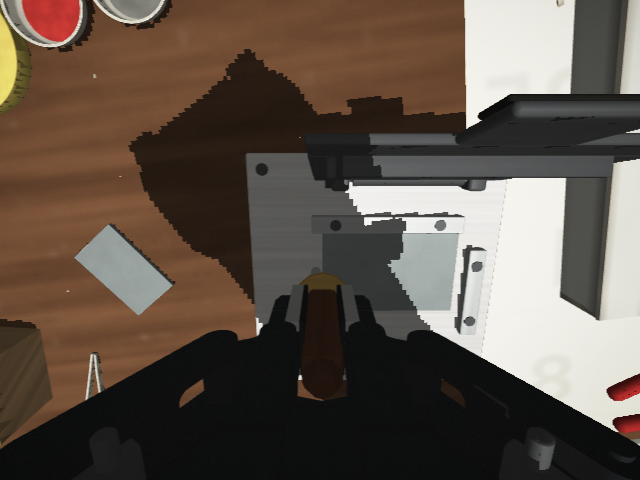

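Request:
carry_out([
  {"x": 0, "y": 2, "z": 0, "rx": 0, "ry": 0, "rz": 0},
  {"x": 0, "y": 2, "z": 0, "rx": 0, "ry": 0, "rz": 0},
  {"x": 0, "y": 2, "z": 0, "rx": 0, "ry": 0, "rz": 0},
  {"x": 0, "y": 0, "z": 0, "rx": 0, "ry": 0, "rz": 0},
  {"x": 0, "y": 0, "z": 0, "rx": 0, "ry": 0, "rz": 0},
])

```text
time_s: 17.67
tool_pos: [0.5275, 0.0379, 0.2347]
eef_rot: [-0.045, 0.706, -0.045, -0.706]
force: [0.8, -0.1, -0.6]
width: 0.0131
```

```bash
python3 look.py w18; python3 -c "
from h import *
a=cv2.imread('pics/w18.png')[200:350,290:490]; cv2.imwrite('pics/z18.png',cv2.resize(a,None,fx=4,fy=4,interpolation=cv2.INTER_CUBIC))"
```

```text
t 17.7167 pos [0.5276 0.038  0.2347] yaw -0.1284 tilt [ 0. -0. -1.] F [-0.25  0.05 -1.5 ] w 0.0132
dist/row 67.05704973058214 yaw/row deg 0.022474318475337107
   {'x': np.float64(-0.3), 'y': np.float64(16.4), 'z': np.float64(65.0), 'rx': np.float64(-0.0004)}
tcp in jig [ 7.52788887 27.66894666]
```

View pics/z18.png

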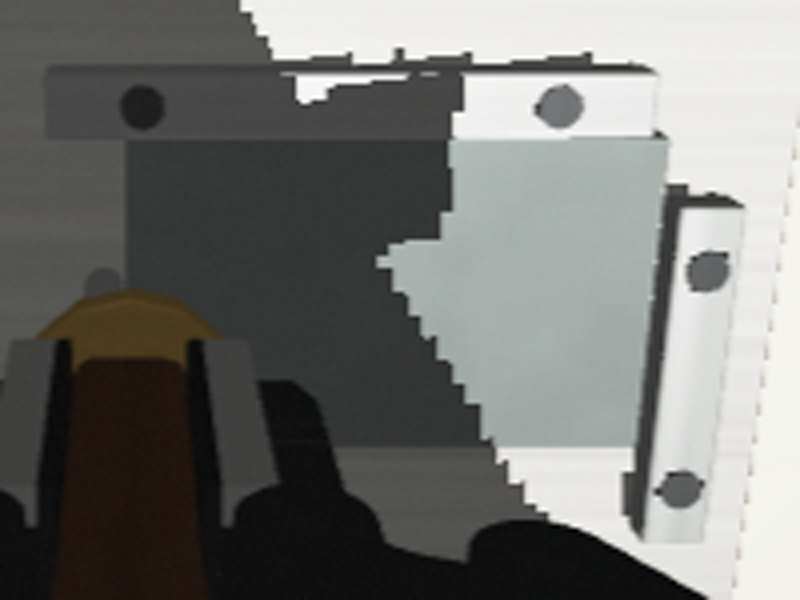

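Request:
carry_out([
  {"x": 0, "y": 0.8, "z": 0, "rx": 0, "ry": 0, "rz": 0},
  {"x": 0, "y": 0.8, "z": 0, "rx": 0, "ry": 0, "rz": 0},
  {"x": 0, "y": 0, "z": 0, "rx": 0, "ry": 0, "rz": 0},
  {"x": 0, "y": 0, "z": 0, "rx": 0, "ry": 0, "rz": 0},
])

```text
time_s: 18.05
tool_pos: [0.5274, 0.0365, 0.2347]
eef_rot: [-0.045, 0.706, -0.045, -0.706]
force: [0.8, -0.4, -1.4]
width: 0.0131
```

Request:
carry_out([
  {"x": 0, "y": 0.4, "z": 0, "rx": 0, "ry": 0, "rz": 0},
  {"x": 0, "y": 0, "z": 0, "rx": 0, "ry": 0, "rz": 0},
  {"x": 0, "y": 0, "z": 0, "rx": 0, "ry": 0, "rz": 0},
])

```text
time_s: 18.3
tool_pos: [0.5273, 0.0361, 0.2347]
eef_rot: [-0.045, 0.706, -0.045, -0.706]
force: [-1.0, 0.7, 0.4]
width: 0.013
```

```bash
python3 look.py w19; python3 -c "
from h import *
a=cv2.imread('pics/w19.png')[200:350,290:490]; cv2.imwrite('pics/z19.png',cv2.resize(a,None,fx=4,fy=4,interpolation=cv2.INTER_CUBIC))"
```

```text
t 18.35 pos [0.5273 0.0361 0.2347] yaw -0.1282 tilt [ 0. -0. -1.] F [ 0.39  0.64 -0.48] w 0.0131
dist/row 66.62759791876516 yaw/row deg 0.012323536335153911
   {'x': np.float64(-0.3), 'y': np.float64(14.5), 'z': np.float64(65.0), 'rx': np.float64(-0.0002)}
tcp in jig [ 7.53120493 25.80562451]
```

View pics/z19.png

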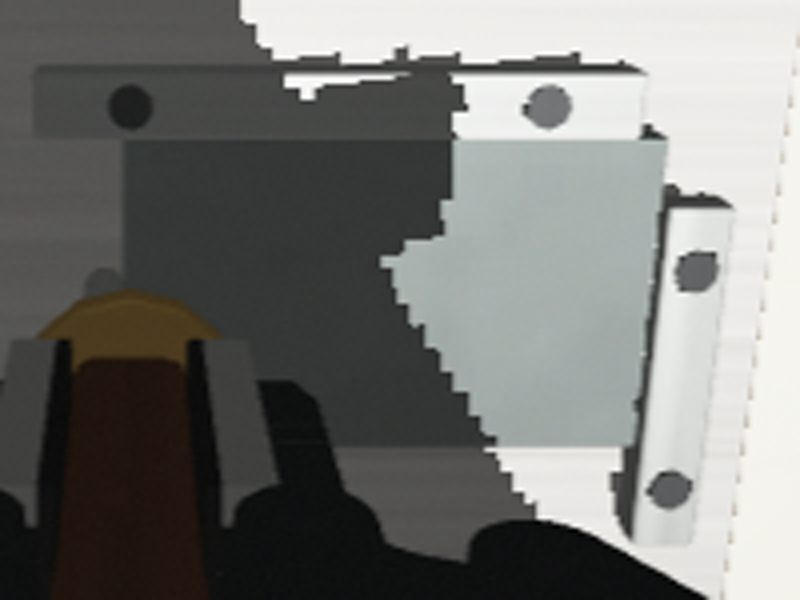

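Request:
carry_out([
  {"x": 0, "y": 0.4, "z": 0, "rx": 0, "ry": 0, "rz": 0},
  {"x": 0, "y": 0, "z": 0, "rx": 0, "ry": 0, "rz": 0},
])

```text
time_s: 18.52
tool_pos: [0.5273, 0.0359, 0.2347]
eef_rot: [-0.045, 0.706, -0.045, -0.706]
force: [0.6, 0.6, -1.1]
width: 0.0132
```

Request:
carry_out([
  {"x": 0, "y": 0.3, "z": 0, "rx": 0, "ry": 0, "rz": 0},
  {"x": 0, "y": 0, "z": 0, "rx": 0, "ry": 0, "rz": 0},
])

```text
time_s: 18.68
tool_pos: [0.5273, 0.0357, 0.2347]
eef_rot: [-0.045, 0.706, -0.045, -0.706]
force: [-0.6, 1.5, -0.5]
width: 0.0128
```

```bash
python3 look.py w20; python3 -c "
from h import *
a=cv2.imread('pics/w20.png')[200:350,290:490]; cv2.imwrite('pics/z20.png',cv2.resize(a,None,fx=4,fy=4,interpolation=cv2.INTER_CUBIC))
for i in range(3): grab_frame('wrist'); s=sense(); print(np.round(s['force'],2),s['tool_pos'])"
```

```text
t 18.7333 pos [0.5273 0.0357 0.2347] yaw -0.128 tilt [ 0.  0. -1.] F [-0.14  2.22 -0.14] w 0.0133
dist/row 66.49643619838747 yaw/row deg -0.000582234759576602
   {'x': np.float64(-0.3), 'y': np.float64(14.1), 'z': np.float64(65.0), 'rx': np.float64(0.0)}
tcp in jig [ 7.49296276 25.37126641]
[-0.25  2.12 -0.15] [0.52725956 0.03571046 0.23471504]
[ 1.02  2.77 -0.18] [0.52729134 0.03567512 0.23475043]
[ 0.42  1.9  -0.16] [0.52726164 0.03565932 0.23471617]
```

View pics/z20.png

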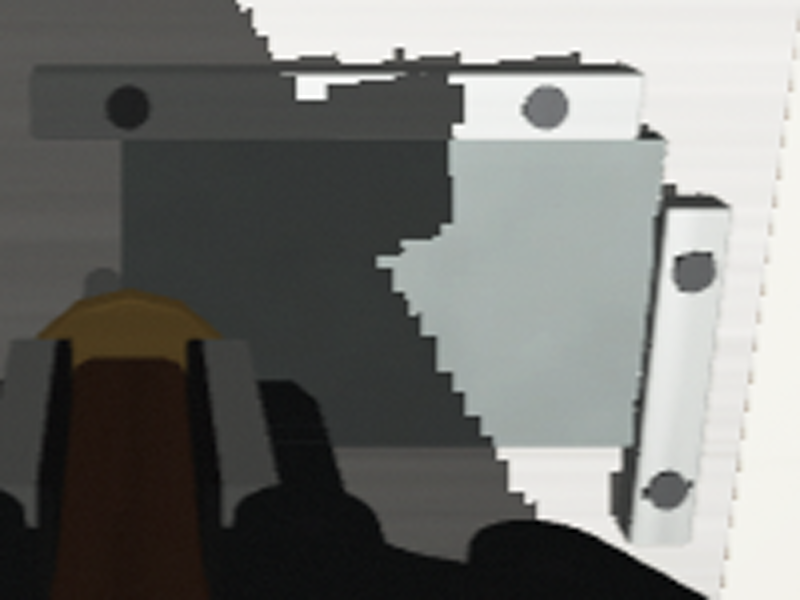

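Request:
carry_out([
  {"x": 0, "y": 0.2, "z": 0, "rx": 0, "ry": 0, "rz": 0},
  {"x": 0, "y": 0, "z": 0, "rx": 0, "ry": 0, "rz": 0},
])

```text
time_s: 19.05
tool_pos: [0.5273, 0.0355, 0.2347]
eef_rot: [-0.045, 0.706, -0.045, -0.706]
force: [0.5, 3.1, -0.7]
width: 0.0134
```

```bash
python3 -c "
from h import *
for i in range(3): grab_frame('wrist'); s=sense(); print(np.round(s['force'],2),s['tool_pos'])"
```

```text
[ 0.75  3.72 -0.5 ] [0.52724144 0.03549751 0.23471886]
[ 0.    2.73 -0.8 ] [0.52723638 0.03552279 0.23471484]
[ 0.06  3.43 -0.78] [0.52724548 0.0354835  0.23472177]
```

Request:
carry_out([
  {"x": 0, "y": -2, "z": 0, "rx": 0, "ry": 0, "rz": 0},
  {"x": 0, "y": -6, "z": 0, "rx": 0, "ry": 0, "rz": 0},
  {"x": -20, "y": 0, "z": 10, "rx": 0, "ry": 0, "rz": 0},
  {"x": -30, "y": 0, "z": 20, "rx": 0, "ry": 0, "rz": 0},
  {"x": -30, "y": 0, "z": 20, "rx": 0, "ry": 0, "rz": 0},
  {"x": 0, "y": 0, "z": 0, "rx": 0, "ry": 0, "rz": 0},
])

```text
time_s: 19.7
tool_pos: [0.4771, 0.0509, 0.319]
eef_rot: [-0.044, 0.707, -0.045, -0.704]
force: [0.2, 0.8, -0.8]
width: 0.0132
```

```bash
python3 look.py w21; python3 -c "
from h import *
plan([.4844,.2704,.3038],-.14,8)"
```

```text
t 19.75 pos [0.4781 0.0501 0.3174] yaw -0.1277 tilt [ 0.004 -0.001 -1.   ] F [ 1.09  0.03 -1.  ] w 0.0135
dist/row 86.49168091911939 yaw/row deg -0.017872784806963284
   {'x': np.float64(82.4), 'y': np.float64(22.1), 'z': np.float64(14.4), 'rx': np.float64(0.0003)}
tcp in jig [-43.08092761  33.3243243 ]
t 19.75 pos [0.4781 0.0501 0.3174] yaw -0.1277 tilt [ 0.004 -0.001 -1.   ] F [ 1.09  0.03 -1.  ] w 0.0135
dist/row 27.603891400792108 yaw/row deg -0.08817776737049397
   {'x': np.float64(1.7), 'y': np.float64(-27.4), 'z': np.float64(2.7), 'rx': np.float64(0.0015)}
   {'x': np.float64(1.7), 'y': np.float64(-27.4), 'z': np.float64(2.8), 'rx': np.float64(0.0015)}
   {'x': np.float64(1.7), 'y': np.float64(-27.4), 'z': np.float64(2.8), 'rx': np.float64(0.0015)}
   {'x': np.float64(1.7), 'y': np.float64(-27.4), 'z': np.float64(2.9), 'rx': np.float64(0.0015)}
   {'x': np.float64(1.7), 'y': np.float64(-27.4), 'z': np.float64(2.9), 'rx': np.float64(0.0015)}
   {'x': np.float64(1.7), 'y': np.float64(-27.4), 'z': np.float64(2.9), 'rx': np.float64(0.0015)}
   {'x': np.float64(1.7), 'y': np.float64(-27.4), 'z': np.float64(3.0), 'rx': np.float64(0.0015)}
   {'x': np.float64(1.7), 'y': np.float64(-27.4), 'z': np.float64(3.0), 'rx': np.float64(0.0015)}
```

View pics/c_w21.png

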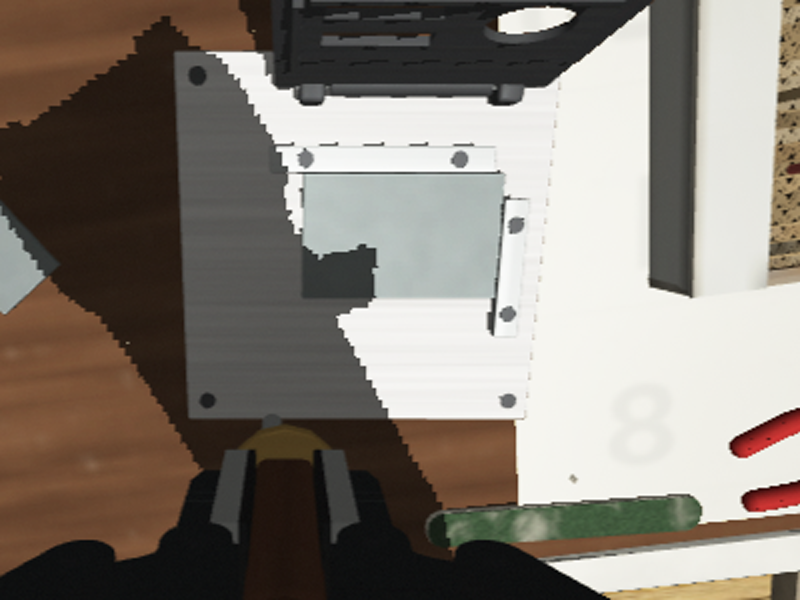

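Request:
carry_out([
  {"x": 0, "y": -27, "z": 3, "rx": 0.0015, "ry": 0, "rz": 0},
  {"x": 0, "y": -27, "z": 3, "rx": 0.0015, "ry": 0, "rz": 0},
  {"x": 0, "y": -27, "z": 3, "rx": 0.0015, "ry": 0, "rz": 0},
  {"x": 0, "y": -28, "z": 3, "rx": 0.0015, "ry": 0, "rz": 0},
  {"x": 0, "y": -28, "z": 3, "rx": 0.0015, "ry": 0, "rz": 0},
  {"x": 0, "y": -27, "z": 3, "rx": 0.0015, "ry": 0, "rz": 0},
  {"x": 0, "y": -27, "z": 3, "rx": 0.0015, "ry": 0, "rz": 0},
  {"x": 0, "y": -27, "z": 3, "rx": 0.0015, "ry": 0, "rz": 0},
])

```text
time_s: 20.42
tool_pos: [0.4841, 0.2699, 0.3136]
eef_rot: [0.049, -0.705, 0.05, 0.706]
force: [-0.1, 0.6, -0.5]
width: 0.0131
```

Request:
carry_out([
  {"x": 0, "y": 0, "z": 0, "rx": 0, "ry": 0, "rz": 0},
  {"x": 0, "y": 0, "z": 0, "rx": 0, "ry": 0, "rz": 0},
  {"x": 0, "y": 0, "z": 0, "rx": 0, "ry": 0, "rz": 0},
  {"x": 0, "y": 0, "z": 0, "rx": 0, "ry": 0, "rz": 0},
  {"x": 0, "y": 0, "z": 0, "rx": 0, "ry": 0, "rz": 0},
])

```text
time_s: 20.83
tool_pos: [0.4843, 0.2674, 0.3144]
eef_rot: [0.05, -0.705, 0.051, 0.705]
force: [-0.8, 0.2, -1.2]
width: 0.0134
```

Run:
```python
from h import *
f=grab_frame('wrist'); save('w22',f)
plan([.4844,.2704,.290],-.14,1)
print('hole',proj(f,[.4844,.2704,.041]))
a=cv2.imread('pics/w22.png')[200:320,250:410]; cv2.imwrite('pics/c22.png',cv2.resize(a,None,fx=5,fy=5,interpolation=cv2.INTER_CUBIC))
```

```text
t 20.8833 pos [0.4842 0.2676 0.3145] yaw -0.1421 tilt [-0.    -0.001 -1.   ] F [-0.7  -0.56 -0.94] w 0.0133
dist/row 24.680569212340547 yaw/row deg 0.12043620165847584
   {'x': np.float64(24.5), 'y': np.float64(-2.8), 'z': np.float64(0.2), 'rx': np.float64(-0.0021)}
hole (np.float64(316.07785061677293), np.float64(245.95009007005376))
```

View pics/c22.png

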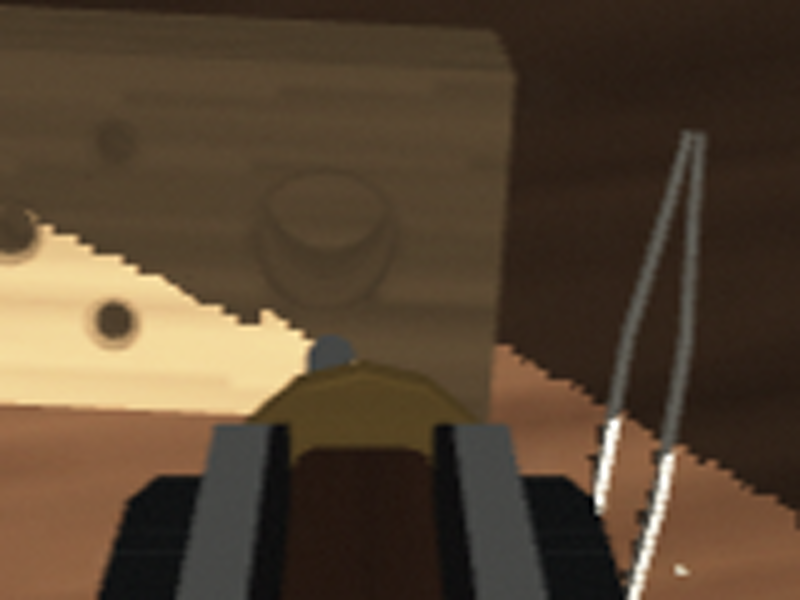

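Request:
carry_out([
  {"x": 22, "y": -2.8, "z": 0, "rx": 0, "ry": 0, "rz": 0},
  {"x": 22, "y": 0, "z": 0, "rx": 0, "ry": 0, "rz": 0},
  {"x": 0, "y": 0, "z": 0, "rx": 0, "ry": 0, "rz": 0},
  {"x": 0, "y": 0, "z": 0, "rx": 0, "ry": 0, "rz": 0},
  {"x": 0, "y": 0, "z": 0, "rx": 0, "ry": 0, "rz": 0},
])

```text
time_s: 21.3
tool_pos: [0.4846, 0.2715, 0.2716]
eef_rot: [-0.05, 0.706, -0.05, -0.705]
force: [-0.8, 0.9, 0.0]
width: 0.0129
```

Run:
```python
from h import *
f=grab_frame('wrist'); save('w23',f)
plan([.4844,.2704,.228],-.14,1)
a=cv2.imread('pics/w23.png')[200:320,250:410]; cv2.imwrite('pics/c23.png',cv2.resize(a,None,fx=5,fy=5,interpolation=cv2.INTER_CUBIC))
```

```text
t 21.35 pos [0.4847 0.2717 0.2719] yaw -0.1407 tilt [ 0.001  0.001 -1.   ] F [-0.84  0.29  0.12] w 0.0132
dist/row 43.96422108984862 yaw/row deg 0.03954954259878191
   {'x': np.float64(43.9), 'y': np.float64(1.3), 'z': np.float64(0.1), 'rx': np.float64(-0.0007)}
```

View pics/c23.png

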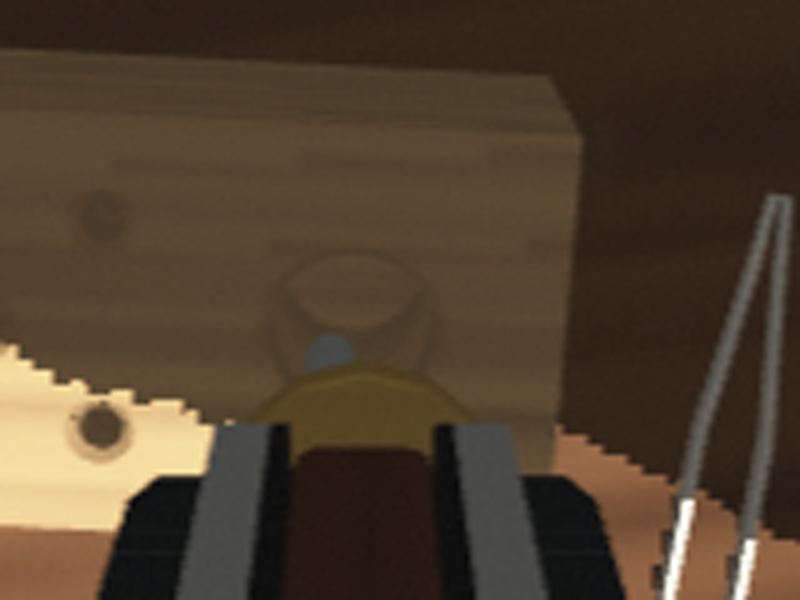

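Request:
carry_out([
  {"x": 6, "y": 0.5, "z": 0, "rx": 0, "ry": 0, "rz": 0},
  {"x": 6, "y": 0, "z": 0, "rx": 0, "ry": 0, "rz": 0},
  {"x": 4, "y": 0, "z": 0, "rx": 0, "ry": 0, "rz": 0},
  {"x": 0, "y": 0, "z": 0, "rx": 0, "ry": 0, "rz": 0},
])

```text
time_s: 21.68
tool_pos: [0.4839, 0.2707, 0.2538]
eef_rot: [0.049, -0.705, 0.05, 0.706]
force: [-0.5, 0.0, 0.3]
width: 0.0131
```

Request:
carry_out([
  {"x": 8, "y": 0, "z": 0, "rx": 0, "ry": 0, "rz": 0},
  {"x": 8, "y": 0, "z": 0, "rx": 0, "ry": 0, "rz": 0},
  {"x": 6, "y": 0, "z": 0, "rx": 0, "ry": 0, "rz": 0},
  {"x": 0, "y": 0, "z": 0, "rx": 0, "ry": 0, "rz": 0},
])

```text
time_s: 22.02
tool_pos: [0.4837, 0.2707, 0.2309]
eef_rot: [0.049, -0.705, 0.05, 0.706]
force: [-0.1, -0.7, -0.2]
width: 0.0136
```

```bash
python3 -c "
from h import *
plan([.4844,.2704,.228],-.14,1)"
```

```text
t 22.0167 pos [0.4837 0.2707 0.2309] yaw -0.1401 tilt [-0.002 -0.001 -1.   ] F [-0.06 -0.73 -0.24] w 0.0136
dist/row 3.043114037794872 yaw/row deg 0.003446314540509945
   {'x': np.float64(2.9), 'y': np.float64(0.2), 'z': np.float64(-0.8), 'rx': np.float64(-0.0001)}
```

Smoothly in, no contact force. Press gently to seating (expected TCP z ≈ 0.228).

Request:
carry_out([
  {"x": 2, "y": 0, "z": 0, "rx": 0, "ry": 0, "rz": 0},
  {"x": 1, "y": 0, "z": 0, "rx": 0, "ry": 0, "rz": 0},
  {"x": 0, "y": 0, "z": 0, "rx": 0, "ry": 0, "rz": 0},
  {"x": 0, "y": 0, "z": 0, "rx": 0, "ry": 0, "rz": 0},
])

```text
time_s: 22.35
tool_pos: [0.4842, 0.2712, 0.2299]
eef_rot: [-0.05, 0.705, -0.049, -0.705]
force: [0.1, -0.3, 0.2]
width: 0.0135
```

Request:
carry_out([
  {"x": 0.6, "y": 0, "z": 0, "rx": 0, "ry": 0, "rz": 0},
  {"x": 0, "y": 0, "z": 0, "rx": 0, "ry": 0, "rz": 0},
  {"x": 0, "y": 0, "z": 0, "rx": 0, "ry": 0, "rz": 0},
])

```text
time_s: 22.6
tool_pos: [0.4842, 0.2711, 0.2292]
eef_rot: [-0.05, 0.705, -0.05, -0.705]
force: [-0.2, 0.9, 0.1]
width: 0.013
```

Request:
carry_out([
  {"x": 0.8, "y": 0, "z": 0, "rx": 0, "ry": 0, "rz": 0},
  {"x": 0, "y": 0, "z": 0, "rx": 0, "ry": 0, "rz": 0},
  {"x": 0, "y": 0, "z": 0, "rx": 0, "ry": 0, "rz": 0},
])

```text
time_s: 22.85
tool_pos: [0.4842, 0.2711, 0.2283]
eef_rot: [-0.05, 0.705, -0.05, -0.705]
force: [0.1, 0.8, -1.0]
width: 0.0134
```

Request:
carry_out([
  {"x": 0.5, "y": 0, "z": 0, "rx": 0, "ry": 0, "rz": 0},
  {"x": 0, "y": 0, "z": 0, "rx": 0, "ry": 0, "rz": 0},
  {"x": 0, "y": 0, "z": 0, "rx": 0, "ry": 0, "rz": 0},
])

```text
time_s: 23.1
tool_pos: [0.4842, 0.2712, 0.2283]
eef_rot: [-0.049, 0.706, -0.05, -0.705]
force: [-1.4, -0.8, 5.5]
width: 0.0131
```

Request:
carry_out([
  {"x": 0, "y": 0, "z": 0, "rx": 0, "ry": 0, "rz": 0},
  {"x": 0, "y": 0, "z": 0, "rx": 0, "ry": 0, "rz": 0},
  {"x": 0, "y": 0, "z": 0, "rx": 0, "ry": 0, "rz": 0},
  {"x": 0, "y": 0, "z": 0, "rx": 0, "ry": 0, "rz": 0},
  {"x": 0, "y": 0, "z": 0, "rx": 0, "ry": 0, "rz": 0},
], grip=0.4)

```text
time_s: 23.52
tool_pos: [0.4842, 0.2711, 0.2277]
eef_rot: [0.05, -0.705, 0.05, 0.705]
force: [0.1, -0.7, 0.2]
width: 0.0599
```

Request:
carry_out([
  {"x": -15, "y": 0, "z": 0, "rx": 0, "ry": 0, "rz": 0},
  {"x": -25, "y": 0, "z": 0, "rx": 0, "ry": 0, "rz": 0},
  {"x": -30, "y": 0, "z": 0, "rx": 0, "ry": 0, "rz": 0},
  {"x": -30, "y": 0, "z": 0, "rx": 0, "ry": 0, "rz": 0},
  {"x": 0, "y": 0, "z": 0, "rx": 0, "ry": 0, "rz": 0},
  {"x": 0, "y": 0, "z": 0, "rx": 0, "ry": 0, "rz": 0},
])

```text
time_s: 24.02
tool_pos: [0.4846, 0.2714, 0.3296]
eef_rot: [-0.05, 0.707, -0.049, -0.704]
force: [0.7, 0.1, -0.1]
width: 0.06
```

Run:
```python
from h import *
f=grab_frame('wrist'); save('w24',f)
plan([.4844,.2704,.33],-.14,1)
g=grab_frame('scene'); save('s24',g); h=grab_frame('side'); save('d24',h)
a=cv2.imread('pics/s24.png')[180:340,215:415]; cv2.imwrite('pics/cs24.png',cv2.resize(a,None,fx=4,fy=3.75,interpolation=cv2.INTER_CUBIC))
for c in ['scene','side']:
  for l in ['mask_tab','mask_hinge']: print(c,l,[(np.round(d['centre'],4).tolist(),round(d['confidence'],2)) for d in pinpoint(c,l)][:2])
```

```text
t 24.0667 pos [0.4842 0.271  0.3281] yaw -0.1405 tilt [ 0.001  0.    -1.   ] F [-0.11 -0.43 -0.49] w 0.0595
dist/row 1.9888906776478454 yaw/row deg 0.029781436665346755
   {'x': np.float64(-1.9), 'y': np.float64(0.5), 'z': np.float64(-0.2), 'rx': np.float64(-0.0005)}
scene mask_tab [([0.5987, -0.0072, 0.1339], 0.64)]
scene mask_hinge [([0.576, -0.0129, 0.0202], 0.95), ([0.5973, -0.0089, 0.1369], 0.27)]
side mask_tab [([0.5939, -0.0137, 0.1345], 0.85), ([0.5335, -0.0461, 0.015], 0.24)]
side mask_hinge [([0.5726, -0.0071, 0.0185], 0.63)]
```

View pics/w24.png

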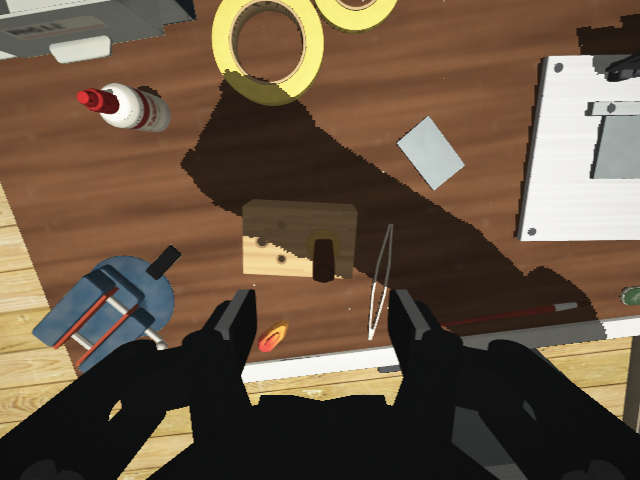

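View pics/cs24.png

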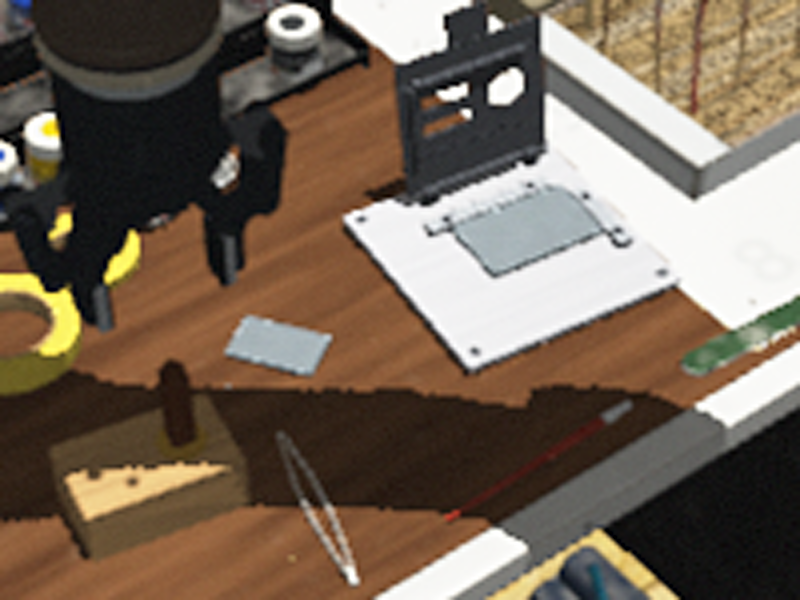

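Run:
```python
from h import *
g=grab_frame('scene'); h=grab_frame('side')
for n,u,v,z in [('tray corner near',388,226,.03),('tray corner left',315,152,.03),('stickbase L',338,142,.03),('stick base R',366,172,.03),('stickbase',353,155,.03),('jar',292,187,.04)]:
    print(n,ray(g,u,v,z).round(3))
a=cv2.imread('pics/d24.png')[90:270,210:430]; cv2.imwrite('pics/cd24.png',cv2.resize(a,None,fx=3.3,fy=3.3,interpolation=cv2.INTER_CUBIC))
a=cv2.imread('pics/s24.png')[60:240,260:500]; cv2.imwrite('pics/ct24.png',cv2.resize(a,None,fx=3.3,fy=3.3,interpolation=cv2.INTER_CUBIC))
plan([.6188,-.0169,.40],-.1289,10)
```

```text
tray corner near [ 0.482 -0.106  0.03 ]
tray corner left [ 0.831 -0.148  0.03 ]
stickbase L [ 0.828 -0.231  0.03 ]
stick base R [ 0.674 -0.203  0.03 ]
stickbase [ 0.754 -0.225  0.03 ]
jar [0.735 0.001 0.04 ]
t 24.4667 pos [0.4841 0.271  0.3272] yaw -0.1401 tilt [-0.001 -0.    -1.   ] F [-0.04  0.6  -0.4 ] w 0.06
dist/row 32.612517400907166 yaw/row deg 0.06404757822265407
   {'x': np.float64(-7.3), 'y': np.float64(26.6), 'z': np.float64(-17.4), 'rx': np.float64(-0.0011)}
   {'x': np.float64(-7.3), 'y': np.float64(26.7), 'z': np.float64(-17.3), 'rx': np.float64(-0.0011)}
   {'x': np.float64(-7.3), 'y': np.float64(26.7), 'z': np.float64(-17.3), 'rx': np.float64(-0.0011)}
   {'x': np.float64(-7.3), 'y': np.float64(26.7), 'z': np.float64(-17.3), 'rx': np.float64(-0.0011)}
   {'x': np.float64(-7.3), 'y': np.float64(26.7), 'z': np.float64(-17.2), 'rx': np.float64(-0.0011)}
   {'x': np.float64(-7.3), 'y': np.float64(26.7), 'z': np.float64(-17.2), 'rx': np.float64(-0.0011)}
   {'x': np.float64(-7.3), 'y': np.float64(26.7), 'z': np.float64(-17.2), 'rx': np.float64(-0.0011)}
   {'x': np.float64(-7.3), 'y': np.float64(26.8), 'z': np.float64(-17.1), 'rx': np.float64(-0.0011)}
   {'x': np.float64(-7.3), 'y': np.float64(26.8), 'z': np.float64(-17.1), 'rx': np.float64(-0.0011)}
   {'x': np.float64(-7.3), 'y': np.float64(26.8), 'z': np.float64(-17.1), 'rx': np.float64(-0.0011)}
```

View pics/ct24.png

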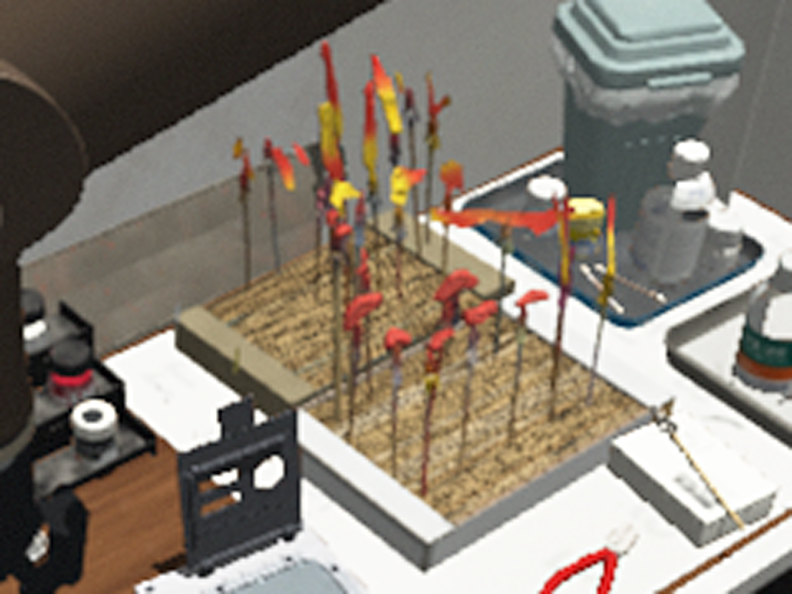

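View pics/cd24.png

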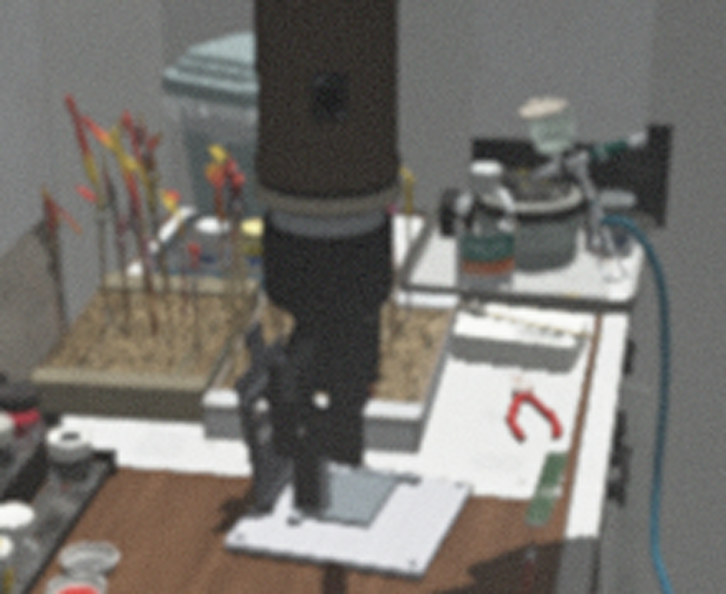

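Request:
carry_out([
  {"x": -9, "y": 27, "z": -17, "rx": -0.001, "ry": 0, "rz": 0},
  {"x": -9, "y": 27, "z": -17, "rx": -0.001, "ry": 0, "rz": 0},
  {"x": -9, "y": 27, "z": -17, "rx": -0.001, "ry": 0, "rz": 0},
  {"x": -9, "y": 27, "z": -17, "rx": -0.001, "ry": 0, "rz": 0},
  {"x": -9, "y": 27, "z": -17, "rx": -0.001, "ry": 0, "rz": 0},
  {"x": -9, "y": 27, "z": -17, "rx": -0.001, "ry": 0, "rz": 0},
  {"x": -9, "y": 27, "z": -17, "rx": -0.001, "ry": 0, "rz": 0},
  {"x": -9, "y": 27, "z": -18, "rx": -0.001, "ry": 0, "rz": 0},
], grip=-1, newtons=30)

```text
time_s: 25.13
tool_pos: [0.5908, 0.0369, 0.4001]
eef_rot: [0.047, -0.705, 0.047, 0.706]
force: [1.0, 0.3, 0.2]
width: -0.0
```

Request:
carry_out([
  {"x": 0, "y": 26, "z": -17, "rx": -0.001, "ry": 0, "rz": 0},
  {"x": 0, "y": 26, "z": -17, "rx": -0.001, "ry": 0, "rz": 0},
  {"x": 0, "y": 0, "z": 0, "rx": 0, "ry": 0, "rz": 0},
  {"x": 0, "y": 0, "z": 0, "rx": 0, "ry": 0, "rz": 0},
  {"x": 0, "y": 0, "z": 0, "rx": 0, "ry": 0, "rz": 0},
])

```text
time_s: 25.55
tool_pos: [0.6172, -0.0171, 0.3993]
eef_rot: [0.046, -0.705, 0.046, 0.706]
force: [0.3, 1.0, 0.4]
width: 0.0001
```

Run:
```python
from h import *
f=grab_frame('wrist'); save('w25',f)
h=grab_frame('side'); save('d25',h)
a=cv2.imread('pics/d25.png')[90:270,210:430]; cv2.imwrite('pics/cd25.png',cv2.resize(a,None,fx=3.3,fy=3.3,interpolation=cv2.INTER_CUBIC))
plan([.6188,-.0169,.298],-.1289,4)
```

```text
t 25.65 pos [ 0.617  -0.0161  0.3997] yaw -0.1282 tilt [-0.     0.001 -1.   ] F [-0.14 -0.19 -0.19] w -0.0001
dist/row 25.428291855822106 yaw/row deg -0.010701411145657754
   {'x': np.float64(25.4), 'y': np.float64(0.1), 'z': np.float64(-0.5), 'rx': np.float64(0.0002)}
   {'x': np.float64(25.4), 'y': np.float64(0.1), 'z': np.float64(-0.5), 'rx': np.float64(0.0002)}
   {'x': np.float64(25.4), 'y': np.float64(0.1), 'z': np.float64(-0.5), 'rx': np.float64(0.0002)}
   {'x': np.float64(25.4), 'y': np.float64(0.1), 'z': np.float64(-0.5), 'rx': np.float64(0.0002)}
```

View pics/w25.png

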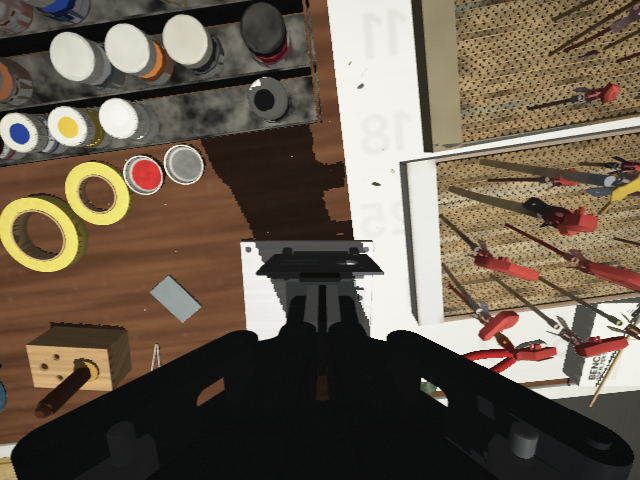

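View pics/cd25.png

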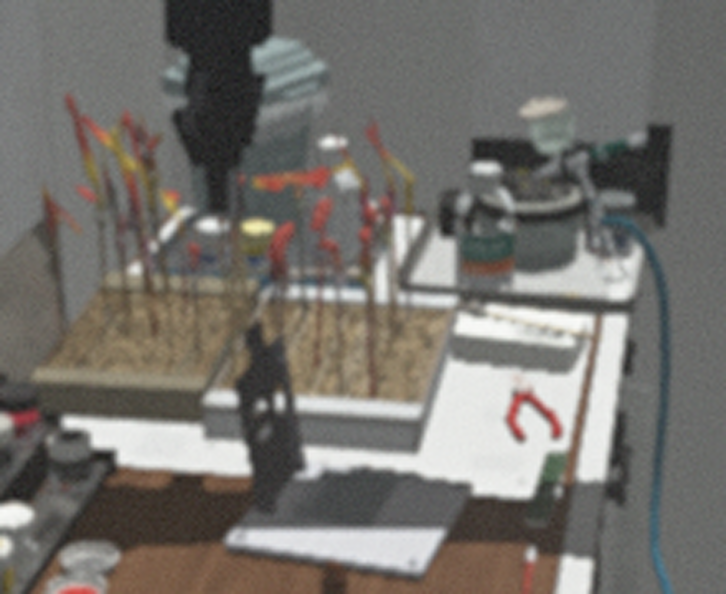

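```bash
cat >> h.py <<'E'
J=np.array([.51656,.01149,-.1289])
def jw(x,y,z): c,s=np.cos(J[2]),np.sin(J[2]); return np.array([J[0]+(c*x-s*y)/1e3,J[1]+(s*x+c*y)/1e3,z/1e3])
def mk(r,y,th): return jw(62-r*np.cos(th),-15+y,18.5+r*np.sin(th))
E
python3 - <<'E'
from h import *
for cam,n in [('wrist','w25'),('side','d25'),('scene','s24')]:
    f=grab_frame(cam); a=cv2.imread(f'pics/{n}.png')
    for th,col in [(1.68,(0,255,0)),(1.76,(0,0,255)),(1.85,(255,0,0))]:
        for r,y in [(128,-15),(128,15),(102,-51),(102,51)]:
            u,v=proj(f,mk(r,y,th)); cv2.circle(a,(round(u*1),round(v)),1,col,-1)
    s=sense(); t=np.array(s['tool_pos'])-[0,0,.173]; u,v=proj(f,t); cv2.circle(a,(round(u),round(v)),2,(255,255,0),-1)
    u,v=map(int,proj(f,mk(115,0,1.74))); c=a[max(0,v-50):v+50,u-65:u+65]
    cv2.imwrite(f'pics/m_{cam}.png',cv2.resize(c,None,fx=6,fy=6,interpolation=cv2.INTER_CUBIC))
E
```

```text
(no output)
```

View pics/m_wrist.png

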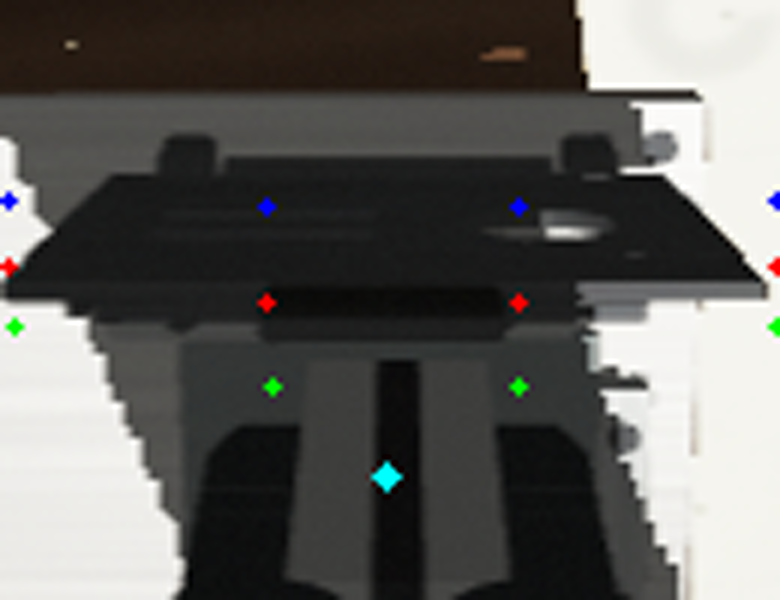

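View pics/m_side.png

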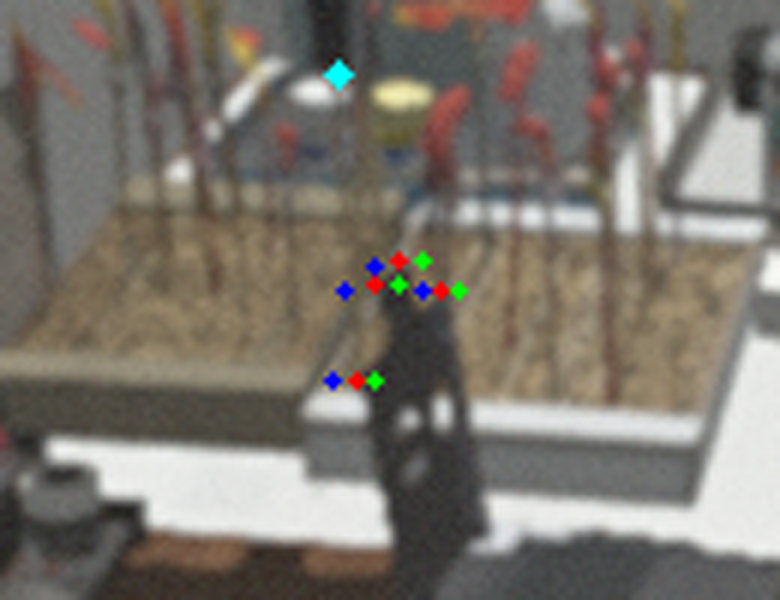

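Request:
carry_out([
  {"x": 25, "y": 0, "z": -1, "rx": 0, "ry": 0, "rz": 0},
  {"x": 25, "y": 0, "z": -1, "rx": 0, "ry": 0, "rz": 0},
  {"x": 25, "y": 0, "z": 0, "rx": 0, "ry": 0, "rz": 0},
  {"x": 25, "y": 0, "z": 0, "rx": 0, "ry": 0, "rz": 0},
  {"x": 0, "y": 0, "z": 0, "rx": 0, "ry": 0, "rz": 0},
  {"x": 0, "y": 0, "z": 0, "rx": 0, "ry": 0, "rz": 0},
  {"x": 0, "y": 0, "z": 0, "rx": 0, "ry": 0, "rz": 0},
])

```text
time_s: 26.38
tool_pos: [0.6199, -0.0173, 0.3013]
eef_rot: [-0.046, 0.706, -0.046, -0.705]
force: [0.0, 0.1, 0.8]
width: -0.0
```

```bash
cat > jl.py <<'E'
import sys
from h import *
n=sys.argv[1]
for c in ['wrist','side','scene']:
    f=grab_frame(c); save(n+c,f)
    u,v=map(int,proj(f,mk(100,0,1.2)))
    k=50 if c!='wrist' else 150
    a=cv2.cvtColor(f['frame'],cv2.COLOR_RGB2BGR)
    if c!='wrist': a=cv2.resize(a[max(0,v-60):v+60,u-80:u+80],None,fx=5,fy=5,interpolation=cv2.INTER_CUBIC)
    cv2.imwrite(f'pics/{n}{c}_c.png',a)
s=sense(); p=np.array(s['tool_pos']); c,s_=np.cos(J[2]),np.sin(J[2])
q=np.array([[c,s_],[-s_,c]])@(p[:2]-J[:2])*1e3
print('t',s['time_s'],'tip in jig',q.round(1),'z',((p[2]-.173)*1e3).round(1),'F',np.round(s['force'],1))
E
python3 jl.py a
```

```text
t 26.5333 tip in jig [106.2 -15.6] z 128.7 F [-0.1  0.1 -0.1]
```

View pics/aside_c.png

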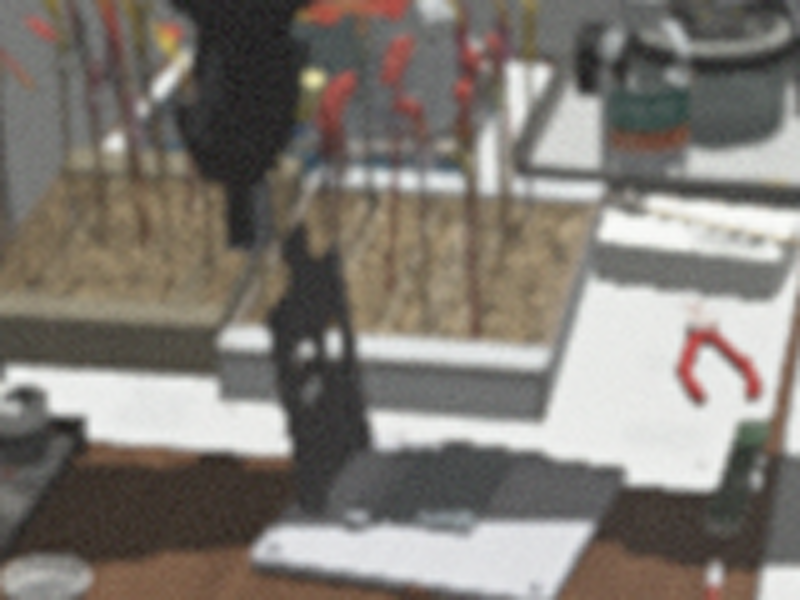

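View pics/awrist.png

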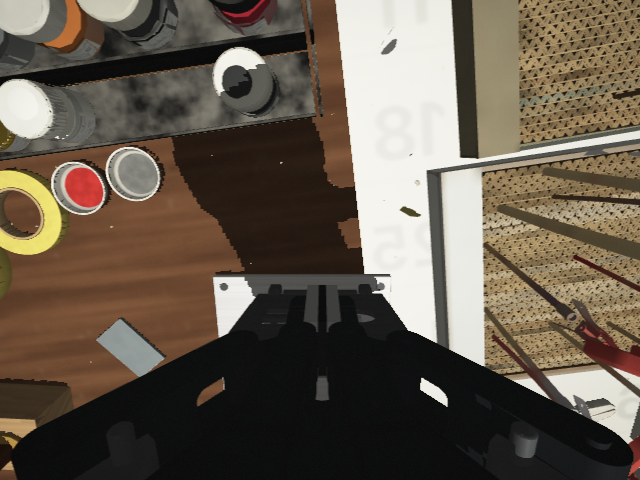

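View pics/ascene_c.png

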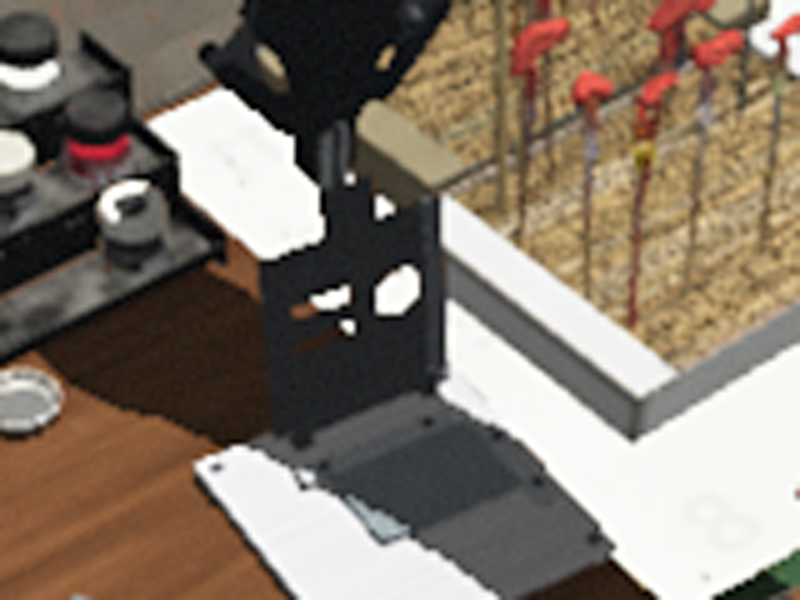

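Run:
```python
from h import *
prev=np.array([106.2,128.7])
pts=[(100,125),(88,125)]
for th,r in [(90,106.5),(82,107.5),(74,109),(66,110.5),(58,112),(50,114),(42,116),(34,118),(26,119.5),(18,121),(12,122),(6,122.5),(2,123)]:
    t=np.radians(th); pts.append((62-r*np.cos(t)+1.5*np.sin(t)+11, 18.5+r*np.sin(t)+1.5*np.cos(t)))
for p in pts:
    p=np.array(p); d=p-prev; print(p.round(1),'x',round(-d[1],1),'z',round(-d[0],1)); prev=p
```

```text
[100 125] x 3.7 z 6.2
[ 88 125] x 0 z 12
[ 74.5 125. ] x -0.0 z 13.5
[ 59.5 125.2] x -0.2 z 15.0
[ 44.4 123.7] x 1.5 z 15.1
[ 29.4 120.1] x 3.6 z 15.0
[ 14.9 114.3] x 5.8 z 14.5
[  0.9 106.8] x 7.5 z 14.0
[-12.2  97.2] x 9.6 z 13.1
[-24.   85.7] x 11.5 z 11.8
[-33.7  72.2] x 13.5 z 9.8
[-41.6  57.3] x 14.9 z 7.9
[-46.   45.3] x 12.0 z 4.4
[-48.7  32.8] x 12.5 z 2.6
[-49.9  24.3] x 8.5 z 1.2
```

Request:
carry_out([
  {"x": 4, "y": 0, "z": 6, "rx": 0, "ry": 0, "rz": 0},
  {"x": 0, "y": 0, "z": 6, "rx": 0, "ry": 0, "rz": 0},
  {"x": 0, "y": 0, "z": 6, "rx": 0, "ry": 0, "rz": 0},
  {"x": 0, "y": 0, "z": 7, "rx": 0, "ry": 0, "rz": 0},
  {"x": 0, "y": 0, "z": 7, "rx": 0, "ry": 0, "rz": 0},
  {"x": 0, "y": 0, "z": 7, "rx": 0, "ry": 0, "rz": 0},
  {"x": 0, "y": 0, "z": 8, "rx": 0, "ry": 0, "rz": 0},
  {"x": 0, "y": 0, "z": 0, "rx": 0, "ry": 0, "rz": 0},
])

```text
time_s: 27.2
tool_pos: [0.5711, -0.0115, 0.2958]
eef_rot: [0.046, -0.705, 0.046, 0.706]
force: [-0.7, -0.1, 1.0]
width: 0.0001
```

```bash
python3 jl.py b
```

```text
t 27.35 tip in jig [ 58.7 -15.9] z 122.9 F [-0.3  0.8  0.2]
```

View pics/bscene_c.png

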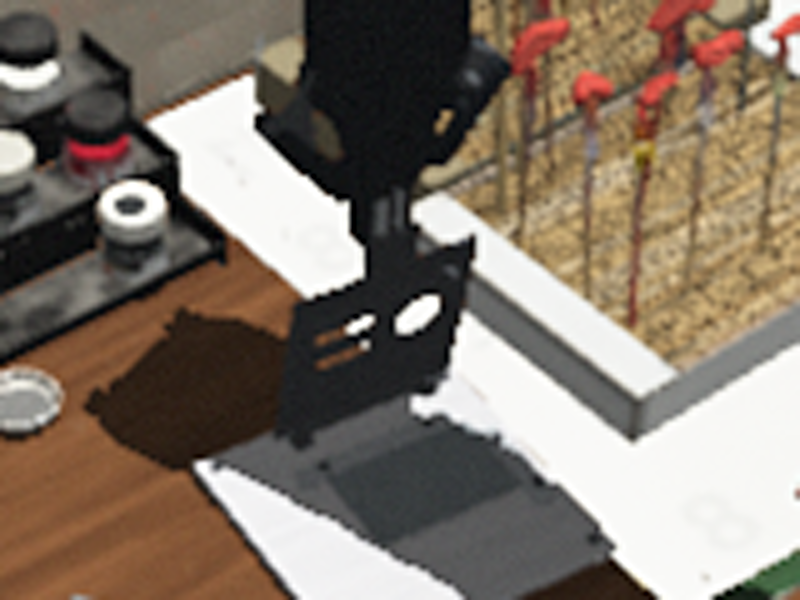

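View pics/bside_c.png

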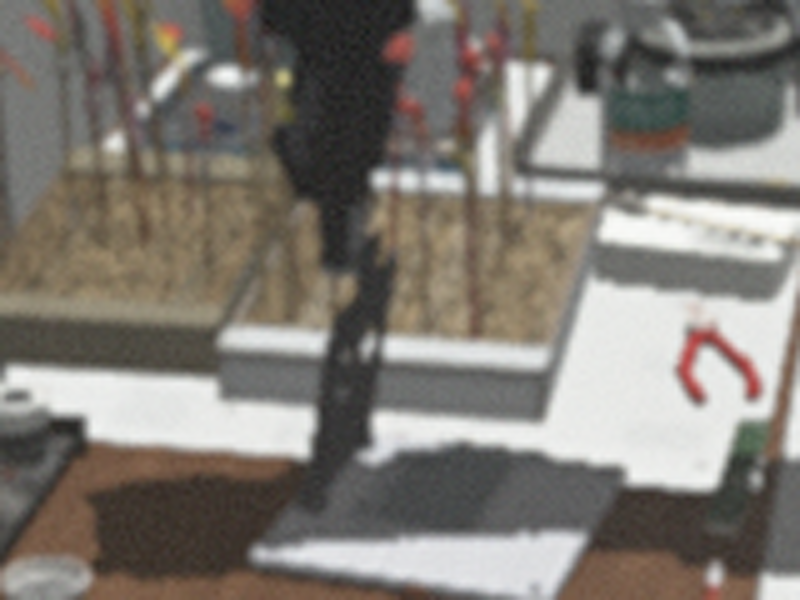

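Request:
carry_out([
  {"x": -1, "y": 0, "z": 7, "rx": 0, "ry": 0, "rz": 0},
  {"x": 0.5, "y": 0, "z": 7.5, "rx": 0, "ry": 0, "rz": 0},
  {"x": 1.5, "y": 0, "z": 7.5, "rx": 0, "ry": 0, "rz": 0},
  {"x": 2, "y": 0, "z": 7.5, "rx": 0, "ry": 0, "rz": 0},
  {"x": 3, "y": 0, "z": 7.5, "rx": 0, "ry": 0, "rz": 0},
  {"x": 3, "y": 0, "z": 7, "rx": 0, "ry": 0, "rz": 0},
  {"x": 3.5, "y": 0, "z": 7, "rx": 0, "ry": 0, "rz": 0},
  {"x": 4, "y": 0, "z": 7, "rx": 0, "ry": 0, "rz": 0},
])

```text
time_s: 28.02
tool_pos: [0.5145, -0.0041, 0.279]
eef_rot: [-0.046, 0.706, -0.046, -0.706]
force: [1.1, -0.2, 0.1]
width: 0.0001
```

Request:
carry_out([
  {"x": 4.5, "y": 0, "z": 7, "rx": 0, "ry": 0, "rz": 0},
  {"x": 5, "y": 0, "z": 6.5, "rx": 0, "ry": 0, "rz": 0},
  {"x": 5.5, "y": 0, "z": 6, "rx": 0, "ry": 0, "rz": 0},
  {"x": 6, "y": 0, "z": 6, "rx": 0, "ry": 0, "rz": 0},
  {"x": 0, "y": 0, "z": 0, "rx": 0, "ry": 0, "rz": 0},
  {"x": 0, "y": 0, "z": 0, "rx": 0, "ry": 0, "rz": 0},
])

```text
time_s: 28.52
tool_pos: [0.4895, -0.0009, 0.2578]
eef_rot: [0.046, -0.705, 0.046, 0.706]
force: [-0.5, -0.3, 0.1]
width: 0.0003
```

```bash
python3 jl.py c
```

```text
t 28.6667 tip in jig [-24.5 -15.6] z 85.5 F [ 0.2  0.2 -0.5]
```

View pics/cscene_c.png

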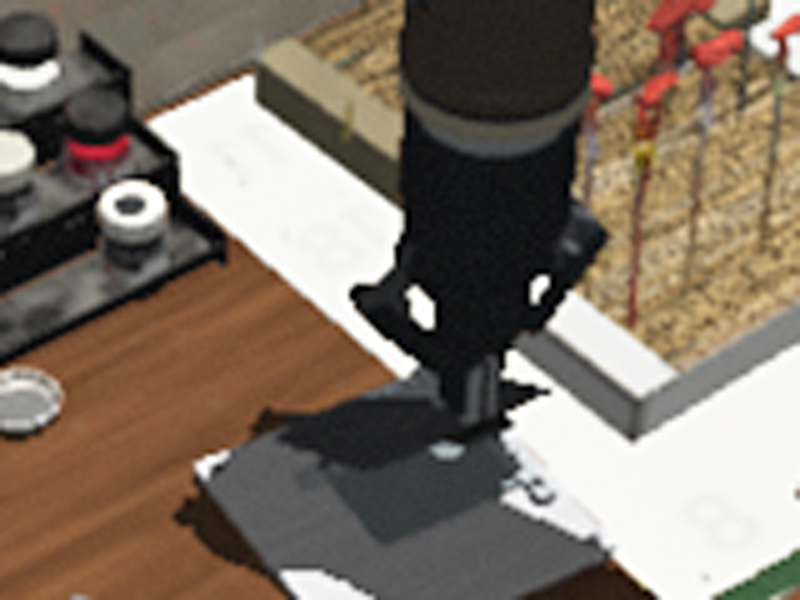

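View pics/cside_c.png

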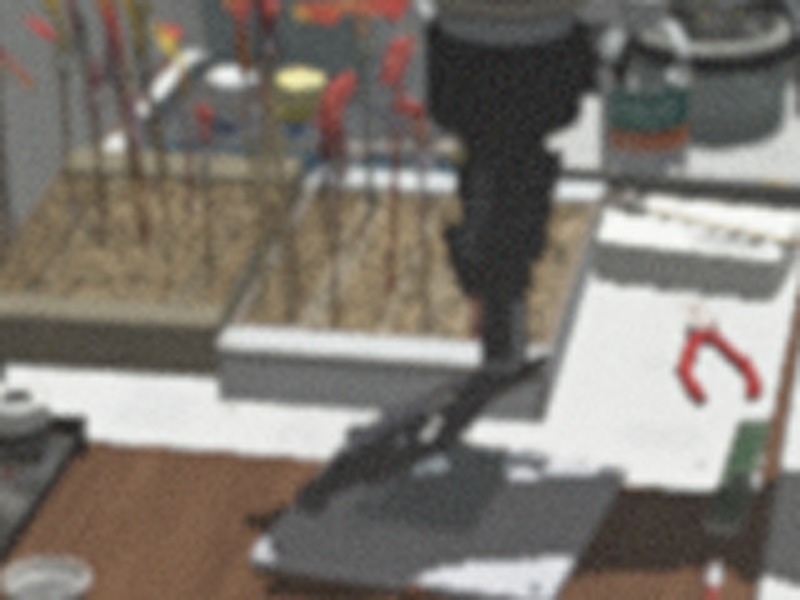

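Request:
carry_out([
  {"x": 6.5, "y": 0, "z": 5, "rx": 0, "ry": 0, "rz": 0},
  {"x": 7, "y": 0, "z": 4.5, "rx": 0, "ry": 0, "rz": 0},
  {"x": 7.5, "y": 0, "z": 4, "rx": 0, "ry": 0, "rz": 0},
  {"x": 7.5, "y": 0, "z": 4, "rx": 0, "ry": 0, "rz": 0},
  {"x": 6, "y": 0, "z": 2.5, "rx": 0, "ry": 0, "rz": 0},
  {"x": 6, "y": 0, "z": 2, "rx": 0, "ry": 0, "rz": 0},
  {"x": 0, "y": 0, "z": 0, "rx": 0, "ry": 0, "rz": 0},
])

```text
time_s: 29.25
tool_pos: [0.4671, 0.002, 0.2164]
eef_rot: [0.046, -0.705, 0.046, 0.706]
force: [1.0, -0.8, 0.6]
width: -0.0004
```

Request:
carry_out([
  {"x": 6, "y": 0, "z": 1.5, "rx": 0, "ry": 0, "rz": 0},
  {"x": 6, "y": 0, "z": 1, "rx": 0, "ry": 0, "rz": 0},
  {"x": 4, "y": 0, "z": 1, "rx": 0, "ry": 0, "rz": 0},
  {"x": 0, "y": 0, "z": 0, "rx": 0, "ry": 0, "rz": 0},
  {"x": 0, "y": 0, "z": 0, "rx": 0, "ry": 0, "rz": 0},
])

```text
time_s: 29.67
tool_pos: [0.4645, 0.0025, 0.2015]
eef_rot: [0.046, -0.705, 0.046, 0.706]
force: [0.3, 0.1, 0.7]
width: 0.0001
```

```bash
python3 jl.py d
```

```text
t 29.8167 tip in jig [-50.2 -15.6] z 28.9 F [-0.  -0.  -0.2]
```

View pics/dscene_c.png

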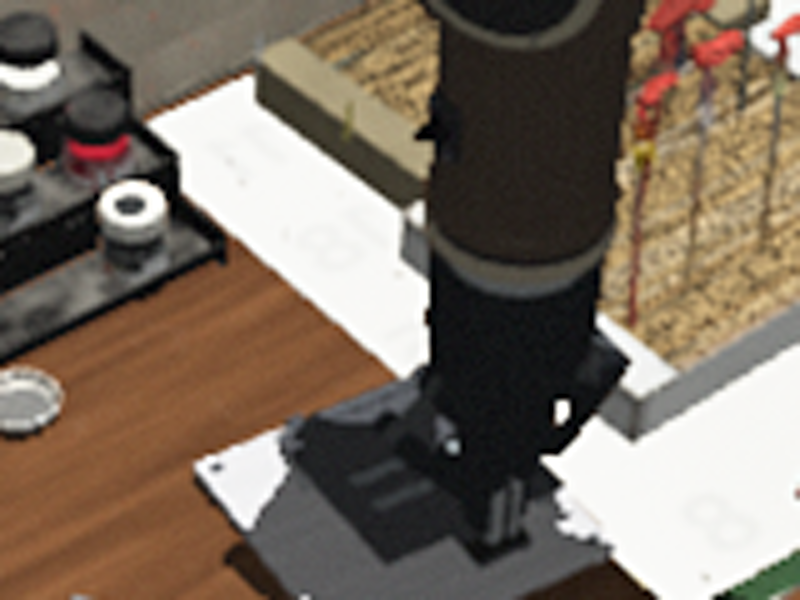

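View pics/dwrist.png

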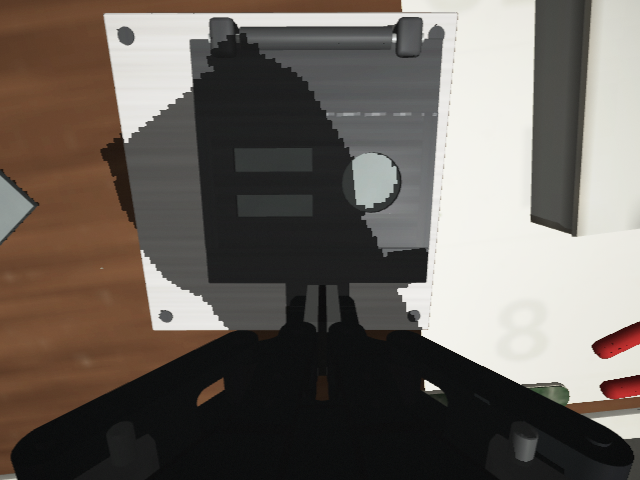

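Request:
carry_out([
  {"x": 3, "y": 0, "z": 0, "rx": 0, "ry": 0, "rz": 0},
  {"x": 3, "y": 0, "z": 0, "rx": 0, "ry": 0, "rz": 0},
  {"x": 0, "y": 0, "z": 0, "rx": 0, "ry": 0, "rz": 0},
  {"x": 0, "y": 0, "z": 0, "rx": 0, "ry": 0, "rz": 0},
])

```text
time_s: 30.15
tool_pos: [0.4646, 0.0024, 0.1956]
eef_rot: [0.046, -0.705, 0.046, 0.706]
force: [0.1, 0.1, 0.4]
width: 0.0
```

Request:
carry_out([
  {"x": 1, "y": 0, "z": 0, "rx": 0, "ry": 0, "rz": 0},
  {"x": 1, "y": 0, "z": 0, "rx": 0, "ry": 0, "rz": 0},
  {"x": 0, "y": 0, "z": 0, "rx": 0, "ry": 0, "rz": 0},
  {"x": 0, "y": 0, "z": 0, "rx": 0, "ry": 0, "rz": 0},
])

```text
time_s: 30.48
tool_pos: [0.4647, 0.0024, 0.1938]
eef_rot: [0.046, -0.706, 0.046, 0.706]
force: [-0.8, -0.0, 0.1]
width: -0.0003
```

Request:
carry_out([
  {"x": 0.7, "y": 0, "z": 0, "rx": 0, "ry": 0, "rz": 0},
  {"x": 0, "y": 0, "z": 0, "rx": 0, "ry": 0, "rz": 0},
  {"x": 0, "y": 0, "z": 0, "rx": 0, "ry": 0, "rz": 0},
])

```text
time_s: 30.73
tool_pos: [0.4647, 0.0025, 0.1934]
eef_rot: [-0.046, 0.706, -0.046, -0.706]
force: [-1.7, 0.0, 5.5]
width: 0.0001
```

Request:
carry_out([
  {"x": 0.6, "y": 0, "z": 0, "rx": 0, "ry": 0, "rz": 0},
  {"x": 0, "y": 0, "z": 0, "rx": 0, "ry": 0, "rz": 0},
  {"x": 0, "y": 0, "z": 0, "rx": 0, "ry": 0, "rz": 0},
])

```text
time_s: 30.98
tool_pos: [0.4647, 0.0025, 0.1932]
eef_rot: [-0.046, 0.706, -0.046, -0.705]
force: [-2.8, 0.1, 12.2]
width: -0.0001
```

```bash
python3 jl.py e
```

```text
t 31.1333 tip in jig [-50.3 -15.6] z 20.2 F [-3.5  0.1 11.4]
```

View pics/ewrist.png

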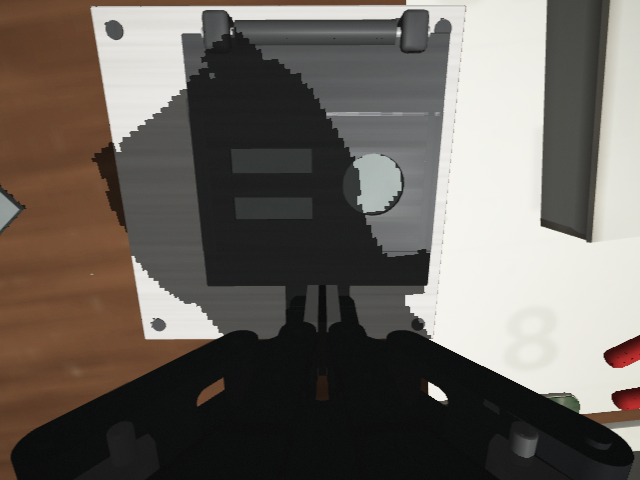

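Request:
carry_out([
  {"x": -10, "y": 0, "z": 0, "rx": 0, "ry": 0, "rz": 0},
  {"x": -30, "y": 0, "z": 0, "rx": 0, "ry": 0, "rz": 0},
  {"x": -35, "y": 0, "z": 10, "rx": 0, "ry": 0, "rz": 0},
  {"x": -35, "y": 0, "z": 15, "rx": 0, "ry": 0, "rz": 0},
  {"x": -35, "y": 0, "z": 15, "rx": 0, "ry": 0, "rz": 0},
  {"x": 0, "y": 0, "z": 0, "rx": 0, "ry": 0, "rz": 0},
  {"x": 0, "y": 0, "z": 0, "rx": 0, "ry": 0, "rz": 0},
  {"x": 0, "y": 0, "z": 0, "rx": 0, "ry": 0, "rz": 0},
])

```text
time_s: 31.8
tool_pos: [0.4249, 0.0073, 0.3377]
eef_rot: [-0.046, 0.706, -0.046, -0.705]
force: [-0.2, 0.7, -0.6]
width: -0.0002
```

```bash
python3 jl.py f
python3 - <<'E'
from h import *
for c in ['scene','side','wrist']: print(c,[(np.round(d['centre'],4).tolist(),round(d['confidence'],2)) for d in pinpoint(c,'mask_tab')][:2])
print(mk(120,0,0))
E
```

```text
t 31.95 tip in jig [-90.4 -15.8] z 163.4 F [-0.6  0.3  0.4]
scene [([0.4594, 0.008, 0.0209], 0.77), ([0.488, -0.0382, 0.0164], 0.44)]
side [([0.4525, 0.0029, 0.0201], 0.88)]
wrist [([0.458, 0.0065, 0.0202], 0.93)]
[0.45711302 0.00406996 0.0185    ]
```

View pics/fwrist.png

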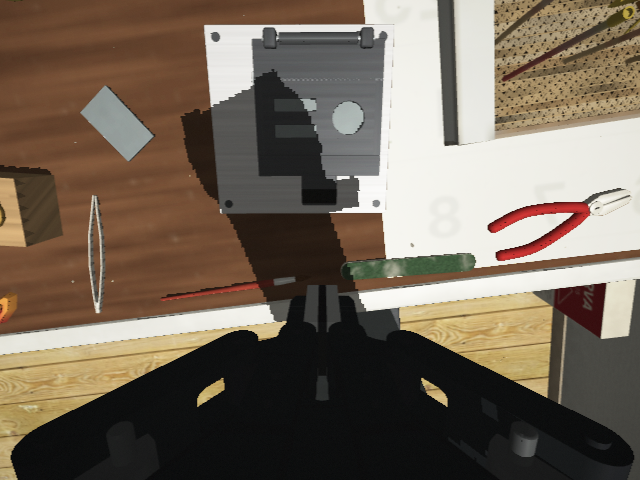

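View pics/fside_c.png

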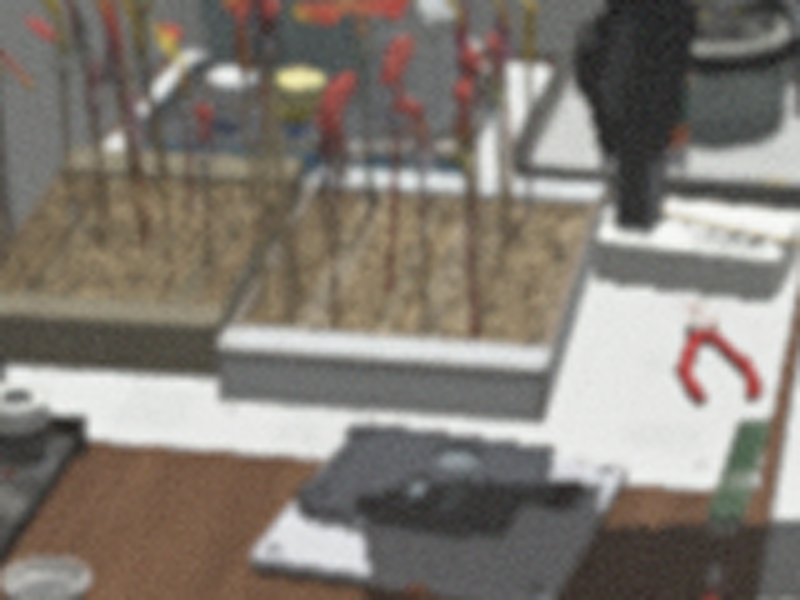

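View pics/fscene.png

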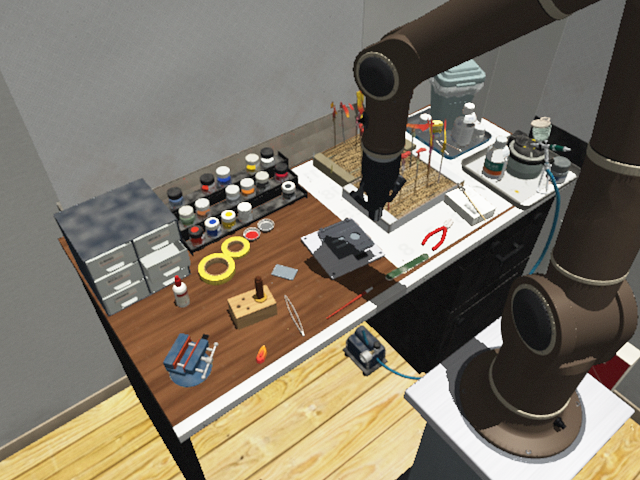

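The wrist picture shows the mask flat over the plate, with its tab near (318,190). The scene picture shows the pusher seated in the block near (259,288), and everything else where it started. The arm is clear, so I'm handing in.

```bash
python3 -c "
from h import *
print(finish_job())"
```

```text
the job is handed in; nothing more can be done
None
```

The job is done and handed in at about 32 s of the 72 s allowed; no verdict was reported.

- **Plate:** I nudged it with the pusher's nib until it lay flat on the long back stop, pressing with about 3 N. Then I slid it along that stop onto the end stop, pressing with about 3.3 N. The picture taken after I lifted away shows it seated in the corner. The fingers never came near it.
- **Pusher:** It is back in its hole. It went in without resistance and seated at the same height I picked it up from (wrist at 228.3 mm against 228.2 mm), with a 5.5 N push.
- **Mask:** I folded it down with the closed fingers on its tab. It stopped hard with the fingertips at 20.2 to 20.4 mm above the desk, against 20 mm for fully shut, and I pressed it home with about 12 N. With the arm clear, all three cameras put the tab at 20 to 21 mm.
- **Other things:** In the last scene picture, nothing else on the desk has moved.

**Checks that disagreed:** Early position readings of the tool block differed by 5 to 6 mm between the cameras and the networks. I went by the wrist camera close up, and the grasp confirmed it. Force readings carried about 1 N of noise, so the push values are averages of a few readings.

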